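Lock the fan stand's hold-down bar with a quick-release pin

TASK

Swing the hold-down bar of the sloping fan stand down across the fan until it comes up against its stop, so that its eye lies over the hole in the lug. Then take the quick-release pin (the one with the thumb button on its side, not the plain pin) from the wooden holder and, keeping its button squeezed in, push it through both holes until its shoulder sits flat on the bar. Let go so that the button springs back out and the ball locks the pin, and leave the plain pin in the holder.

Things in the scene. Friction and masses are not known exactly. Their poses are not given: they have to be found in the camera images.
- stand: Fixed metal stand with a 134 mm square cooling fan in it. Origin: centre of the underside of its foot (180 x 268 mm). x points level from its low front edge to its back, y to the left seen from that front, z up. Its face slopes up 35 degrees towards +x: outward normal (-sin 35, 0, cos 35) in this frame. The bar's pivot post is on the +y side, the lug on the -y side.
- lug_hole (a point): Centre of the upper mouth of the lug's hole (16.5 mm wide, through a 10 mm steel plate, chamfered 1 mm, axis square to the sloping face; free space of 36 mm under the plate). Site axes are those of the stand.
- bar_pivot (a point): Flat steel hold-down bar, 24 mm wide, 8 mm thick, 210 mm from pivot to eye, swinging parallel to the sloping face just above the fan. This point lies on the pivot axis at the bar's underside; -y runs along the bar to the eye; z is the face's outward normal (35 degrees from vertical), parallel to the pivot and to the holes.
- bar (a joint): Swing of the bar, rad: 0 closed, against the stop, eye over the lug hole; grows to 1.0 as the bar swings up the slope, towards the stand's high back edge. Stays where it is left (friction about 0.2 N m, some 2 N at the knob).
- bar_knob (a point): Middle of the round black knob on the bar, 22 mm across, its top 16 mm above this point along the bar's z axis and its grip part reaching 12 mm below it; 115 mm from the pivot along the bar's -y, 22 mm above the bar's top face. Axes are the bar's.
- bar_eye (a point): Centre of the eye in the bar's end (42 mm square end, hole 16.5 mm wide through the 8 mm bar, chamfered 1 mm), at the level of the bar's top face; axes are the bar's. With the bar closed it lies 9 mm above lug_hole along the bar's z.
- pin: Loose quick-release pin, 95 mm long, 0.1 kg, upright in the holder. Origin: centre of the shoulder's underside; z up from shank to head. Below it a steel shank 14 mm across, 46 mm long, its last 6 mm tapering to 8 mm. Above it a round shoulder 36 mm across, 6 mm thick, then a grey grip block 28 mm in x, 34 mm in y, up to 49 mm. A thumb button stands out of the block's +y side only.
- pin_tip (a point): End of the pin's shank, 46 mm below the shoulder's underside; axes are the pin's.
- button (a joint): Travel of the thumb button, m: 0 out, 0.005 fully in; spring 4 N rising to 10 N. The locking ball on the shank's +y side, 21 to 30 mm below the shoulder, moves with it: out, it reaches 11.5 mm from the pin's axis and cannot pass the holes; fully in, it lies inside the shank. When the shoulder sits on the bar, the ball is just below the lug's plate and can spring out.
- plain_pin: Loose plain pin of the same make and size, without button or ball, standing in the other hole of the holder. Origin as for the pin. It is to stay there.
- holder: Fixed wooden block, 56 x 164 x 54 mm, with two holes 26 mm wide and 50 mm deep in its top, at y = -50 and +50 mm in its own frame; the pins stand in them with their shoulders on the top. Origin: centre of the underside.
- pin_grip (a point): On the pin's axis at the height of the button's middle, 29 mm above the shoulder's underside; axes are the pin's. The block's flat back is at y = -18 mm; the button (16 mm in x, 26 mm high, black) has its face at y = +22.6 mm out, +17.6 mm fully in. A grasp along this y squeezes the button in and is then 36 mm wide, centred on the axis.
Mind the look-alikes: they are no part of the job. What is shaped like the pin but purple is not meant.

How it is judged:
By the outcome, as a careful person would: the job done as asked, in the order asked, and still so for the second after the job is handed in, with the robot touching nothing.
It also fails if it takes over 53 s, if anything falls off the work surface, if the arm or the gripper's body presses on something with over 40 N, if the wrist force passes 120 N, or if a joint passes its speed limit or range.

ROBOT

A 6-joint arm with a two-finger parallel gripper is mounted at the origin on a cart in front of the work surface, level with it; the furniture and walls round the work are solid. World frame = base frame: x ahead of the robot, y to its left, z up, the work surface at z = 0. Lengths are in m, angles in rad, forces in N, time in s.
With the tool pointing down it reaches from about 0.25 to 0.725 m from the base axis. Payload 4 kg.
Tool frame: the origin (TCP) lies at the very end of the fingers, on their centre line; the grasp point (between the pads) lies 19 mm behind it (bot.pinch_z is the distance from the TCP to the grasp point, in m); z points along the fingers, x is the direction in which the jaws open and shut, and the axes are right-handed (so a half turn about z gives the same grasp; the last joint's range is limited). The gripper opens to 85 mm and grips with 20 to 120 N. Pads are 22 mm wide; open, the fingers measure 114 mm over their backs; the gripper's body (76 mm by 85 mm) begins 54 mm behind the grasp point. The pads swing forward as they close: fully open they stand 13 mm farther back than shut.
Start: joints at [1.23, 0.241, 0.005, 1.335, 0, 1.571], TCP at [0.167, 0.471, 0.231] pointing down, gripper open.
Joint ranges: [-2.72, 2.72], [-1.05, 1.87], [-1.09, 1.28], [-1.99, 2.15], [-1.42, 1.44], [-3.14, 3.14]. Speed limits (rad/s): [2.79, 2.79, 3.14, 3.14, 3.14, 3.14].

INTERFACE

Orientations are given as a unit quaternion [x, y, z, w].
In Python, from workcell import bot gives the robot as it stands. The module is installed in compiled form; this text tells all that it offers.
- The arm moves only by the shell command python3 -m inch 'ROWS'. ROWS is JSON, a list of rows, each a list of 7 numbers: the shift along the tool's x, y, z scaled (see below), then the turn, a rotation vector about the tool's x, y, z scaled (see below), then the gripper command: -1 is fully open, 1 is shut, values between are in proportion. In form: [[x, y, z, wx, wy, wz, gripper], ...]. A call has exactly 8 rows; each row shifts and turns the commanded pose from where the row before left it, along the tool's axes as they then stand; what a row does not reach is not made up. The controller multiplies each number of a shift by 2.5 cm and each number of a turn by 180 degrees. A row lasts 1/10 s, in which the tool goes at most 50 mm and 8.59 degrees, less where a joint would pass 70% of its speed; a pose out of reach is approached as far as the arm can. A call with a number of a shift or a turn outside -1 to 1 is refused whole. A call with a gripper value outside its range is refused whole. The fingers move at their own pace and stop on an object; the grip force is fixed at half the most. Time passes only in rows, so rows that do not move let the fingers close, or fill a call up. It gives the time, the measured TCP pose, the force and the opening at its end, in the units of the state.
- bot.get_obs(): the state, without advancing time (a new reading comes with each control period).
- bot.camera(name): name is "scene" or "top" or "wrist"; returns (picture, depth): 384x512x3 uint8, blue, green, red; 384x512 float32, m along the optical axis (not along the pixel's ray), 0 where there is no reading.
- bot.get_calibration(name): a dict with "vfov" (degrees; the focal length in pixels is half the picture's height over the tangent of half this angle, whatever the lens; pixels are square), "cx", "cy" (the principal point, pixels), "R" (3x3) and "t" (3): a world point X has camera coordinates R X + t. Camera axes: x right, y down, z forward; pixel columns grow to the right and rows downward; lengths in m; the calibration is good to about 2 mm. A picture is of the moment at which its call begins: read the wrist's pose just before it. get_calibration takes no time and is no camera call; for the wrist camera it gives the pose at the moment of the call.
- bot.job_done(): hands the job in, once; it reports no verdict.
The state is a dict: "clock": time; "joint_pos": joint angles; "joint_vel": joint speeds; "tau": joint torques, N m; "eef_pos": TCP position; "tool_rot": TCP orientation; "ft_force": force on the tool from outside, world axes, zero at the start; "ft_torque": the same for the moment, N m; "grip_width": finger opening in m.
Only numpy, scipy, OpenCV 4.12 (cv2) and the standard library are available. Lean on these libraries where they do the work, as an engineer would, in place of code of your own. Each camera call takes 0.05 s, during which the arm holds its last target.

## Working session

There is one attempt and no reset: what is moved stays moved. The work goes in short steps, Python scripts to look and compute and a shell command to move; the robot and the scene stay as the last step left them, time stands still between calls to the robot, and variables do not carry over. Pictures are saved under pics/ and viewed, and the job is handed in when it is done.

```bash
mkdir -p pics
cat > h.py <<'E'
import numpy as np, cv2
from workcell import bot
from scipy.spatial.transform import Rotation as Rt
def snap(name,fn):
    c=bot.get_calibration(name)
    im,d=bot.camera(name)
    im=np.array(im); d=np.array(d)
    cv2.imwrite('pics/%s.png'%fn,im); np.savez('pics/%s.npz'%fn,im=im,d=d,R=np.array(c['R']),t=np.array(c['t']),cx=c['cx'],cy=c['cy'],vfov=c['vfov'])
    return im,d,c
def load(fn):
    z=np.load('pics/%s.npz'%fn); return z
def cloud(z):
    d=z['d'];h,w=d.shape;f=h/2/np.tan(np.radians(float(z['vfov'])/2))
    v,u=np.mgrid[0:h,0:w]
    P=np.stack([(u-float(z['cx']))/f*d,(v-float(z['cy']))/f*d,d],-1)
    return (P-z['t'])@z['R']
def proj(z,X):
    h=z['d'].shape[0];f=h/2/np.tan(np.radians(float(z['vfov'])/2))
    c=np.atleast_2d(X)@z['R'].T+z['t']
    return np.stack([c[:,0]/c[:,2]*f+float(z['cx']),c[:,1]/c[:,2]*f+float(z['cy'])],-1)
E
python3 - <<'E'
from h import *
o=bot.get_obs(); print({k:np.round(v,4) for k,v in o.items()}, bot.pinch_z)
for n in ['scene','top','wrist']:
    im,d,c=snap(n,n+'0'); print(n,c['vfov'],c['cx'],c['cy'],np.round(c['t'],3),(d>0).mean())
    print(np.round(c['R'],3).tolist())
E
```

```text
{'clock': np.float64(0.0), 'joint_pos': array([ 1.23  ,  0.2414,  0.0037,  1.3352, -0.    ,  1.5708]), 'joint_vel': array([ 0.0002, -0.0014,  0.0006,  0.0007, -0.    ,  0.0022]), 'tau': array([ 4.00000e-04, -3.72322e+01,  2.52405e+01,  1.72000e-02,
       -1.00000e-04, -0.00000e+00]), 'eef_pos': array([0.1669, 0.4706, 0.2304]), 'tool_rot': array([ 8.168e-01,  5.770e-01, -9.000e-04,  6.000e-04]), 'ft_force': array([-0.4485,  0.3548,  0.2546]), 'ft_torque': array([ 0.0045, -0.046 , -0.0535]), 'grip_width': np.float64(0.0855)} 0.0187
scene 55.89948260055842 253.29883835052792 189.33926160556555 [-0.252  0.435  0.55 ] 0.996246337890625
[[0.637, -0.771, 0.013], [-0.42, -0.36, -0.833], [0.647, 0.525, -0.553]]
top 44.612072802086516 259.2640546336563 191.11663131863494 [0.175 0.633 1.078] 0.99609375
[[0.03, -0.999, 0.013], [-0.98, -0.032, -0.196], [0.196, -0.007, -0.981]]
wrist 69.54592290334098 257.48490802733835 190.29486709695598 [-0.499 -0.04   0.38 ] 0.9959259033203125
[[0.334, 0.943, -0.002], [0.899, -0.318, 0.303], [0.285, -0.103, -0.953]]
```

View pics/scene0.png

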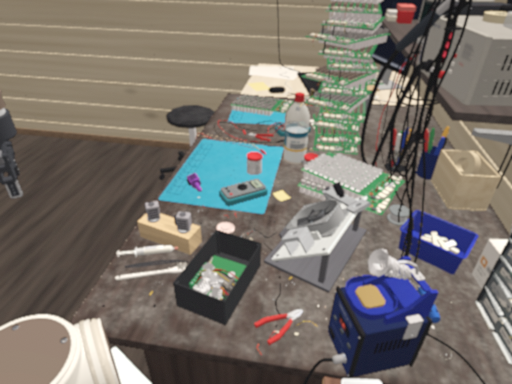

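View pics/top0.png

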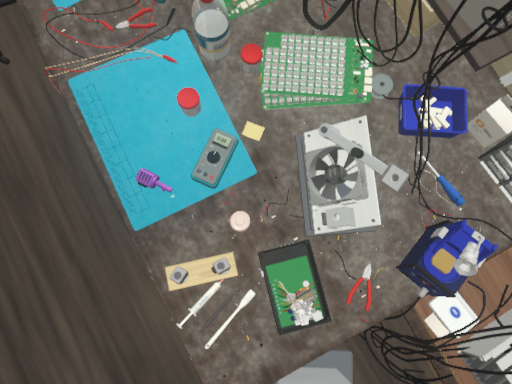

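View pics/wrist0.png

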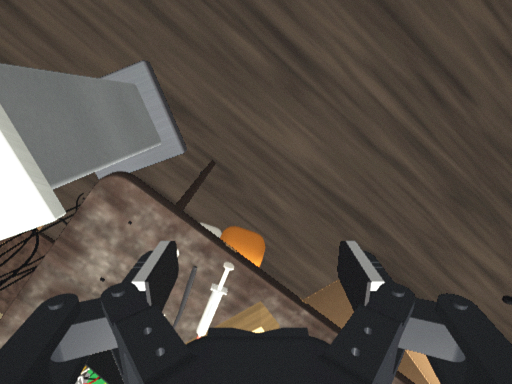

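Run:
```python
from h import *
a=load('top0')['im'];b=load('scene0')['im']
cv2.imwrite('pics/c1.png',cv2.resize(a[100:250,280:430],None,fx=4,fy=4,interpolation=cv2.INTER_CUBIC))
cv2.imwrite('pics/c2.png',cv2.resize(a[235:305,150:250],None,fx=7,fy=7,interpolation=cv2.INTER_CUBIC))
cv2.imwrite('pics/c3.png',np.hstack([cv2.resize(b[180:290,260:370],None,fx=5,fy=5,interpolation=cv2.INTER_CUBIC)]))
cv2.imwrite('pics/c4.png',np.hstack([cv2.resize(b[190:260,130:210],None,fx=8,fy=8,interpolation=cv2.INTER_CUBIC)]))
```

```text
(no output)
```

View pics/c1.png

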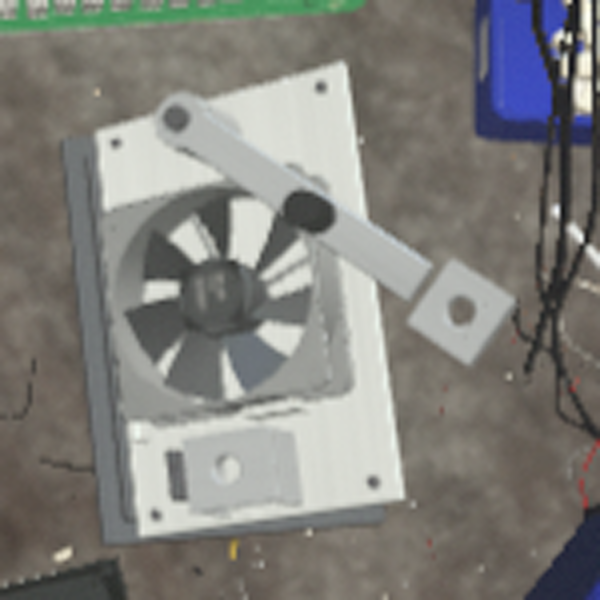

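View pics/c2.png

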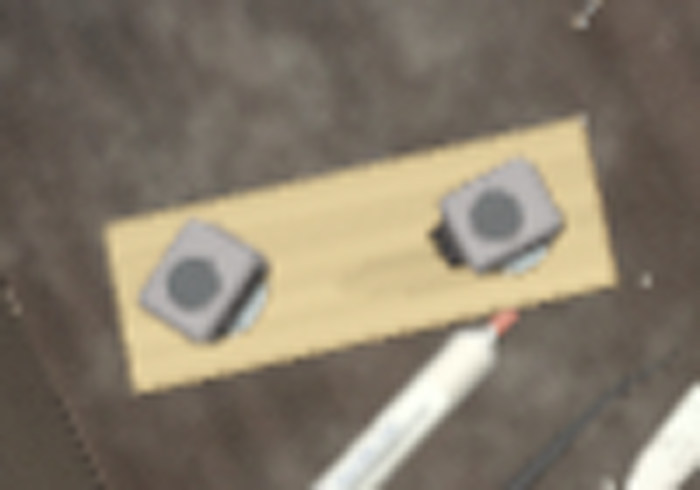

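View pics/c3.png

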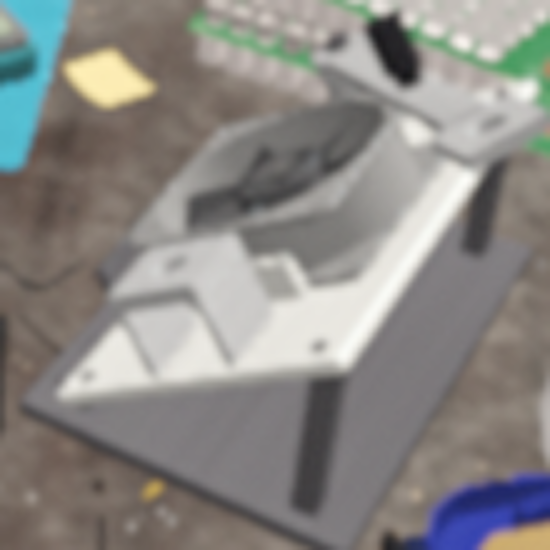

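View pics/c4.png

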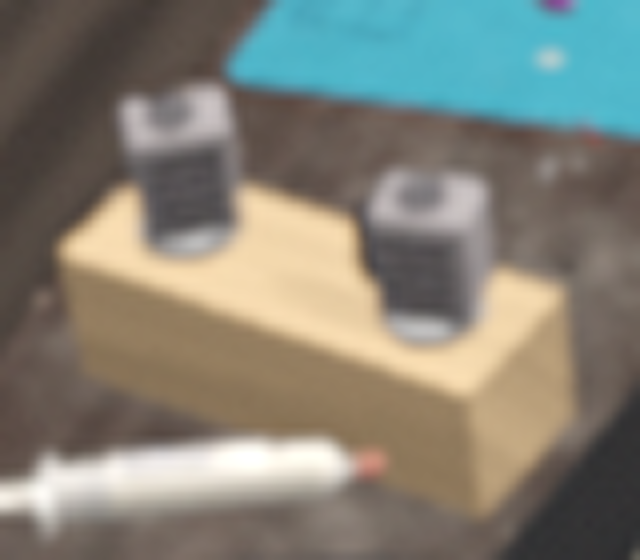

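Run:
```python
from h import *
z=load('top0');P=cloud(z);im=z['im']
def at(u,v,r=1):
    return np.round(np.median(P[int(v)-r:int(v)+r+1,int(u)-r:int(u)+r+1].reshape(-1,3),0),4)
for n,u,v in [('lughole',337,216),('lugplate',330,217),('lugplate2',347,216),('lug3',337,211),('eyehole',395,177),('eyeplate',388,176),('eye2',401,178),('eye3',395,186),('eye4',394,171),('pivot',324,129),('knob',357,152),('table',250,250),('pin',221,266),('plain',178,275),('holder',200,271)]:
    print(n,at(u,v,1 if 'hole' not in n else 0))
# plane fit: white plate pixels
def plane(Q):
    for _ in range(5):
        c=Q.mean(0);n=np.linalg.svd(Q-c)[2][2];e=(Q-c)@n;Q=Q[abs(e)<max(.0015,2*np.median(abs(e)))]
    n=n*np.sign(n[2]);return n,c,e.std(),len(Q)
reg=P[200:232,310:380].reshape(-1,3)
def box(u0,u1,v0,v1): return P[v0:v1,u0:u1].reshape(-1,3)
for b in [(306,312,135,148),(370,376,200,220),(358,366,120,128),(357,364,205,225),(330,350,209,225)]:
    n,c,s,k=plane(box(*b));print(b,np.round(n,3),np.round(c,4),round(s,5),k,'tilt',np.degrees(np.arccos(n[2])),'yaw',np.degrees(np.arctan2(-n[1],-n[0])))
```

```text
lughole [0.5728 0.0047 0.0594]
lugplate [0.5637 0.0284 0.1006]
lugplate2 [ 0.5638 -0.0072  0.1205]
lug3 [0.5766 0.0138 0.1111]
eyehole [ 0.6883 -0.1564  0.0016]
eyeplate [ 0.6431 -0.0822  0.1967]
eye2 [ 0.6361 -0.1058  0.2097]
eye3 [ 0.6201 -0.0949  0.2014]
eye4 [ 0.653  -0.0931  0.2023]
pivot [0.7704 0.0464 0.124 ]
knob [ 0.694  -0.0151  0.1971]
table [ 0.4889  0.2129 -0.0007]
pin [0.4432 0.2764 0.105 ]
plain [0.4203 0.3725 0.1046]
holder [0.4319 0.3292 0.0527]
(306, 312, 135, 148) [-0.028  0.659  0.752] [0.769  0.0727 0.0298] 0.00072 46 tilt 41.27728757810767 yaw -87.59843535757
(370, 376, 200, 220) [-0.073  0.563  0.823] [ 0.5826 -0.0684  0.1132] 0.0011 83 tilt 34.57072471281447 yaw -82.56642990119848
(358, 366, 120, 128) [-0.15   0.587  0.796] [ 0.7904 -0.045   0.1138] 0.00075 40 tilt 37.27757279562665 yaw -75.67892479912688
(357, 364, 205, 225) [-0.041  0.673  0.739] [ 0.5715 -0.0425  0.0942] 0.00077 84 tilt 42.37315026843712 yaw -86.52624814234082
(330, 350, 209, 225) [0.989 0.055 0.139] [0.5634 0.0089 0.1151] 0.0106 320 tilt 82.02560213145061 yaw -176.8068979645227
```

Run:
```python
from h import *
z=load('wrist0');o=bot.get_obs();T=Rt.from_quat(o['tool_rot']).as_matrix()
C=-z['R'].T@z['t'];print('cam in tool',T.T@(C-o['eef_pos']),'axis',T.T@z['R'][2], 'right',T.T@z['R'][0])
print(T)
# top: precise rays
z=load('top0');f=192/np.tan(np.radians(float(z['vfov'])/2))
C=-z['R'].T@z['t']
def ray(u,v): 
    d=np.array([(u-float(z['cx']))/f,(v-float(z['cy']))/f,1])@z['R'];return d/np.linalg.norm(d)
P=cloud(z);im=z['im'].astype(int)
# plane offsets with normal for yaw
for yaw in (-78,-80,-82,-84):
    y=np.radians(yaw);s=np.radians(35);n=np.array([-np.sin(s)*np.cos(y),-np.sin(s)*np.sin(y),np.cos(s)])
    def offs(u0,u1,v0,v1):
        q=(P[v0:v1,u0:u1].reshape(-1,3)@n);m=np.median(q);q=q[abs(q-m)<.004];return q.mean(),q.std(),len(q)
    L=offs(328,352,210,226);E=offs(385,405,170,188);Bm=offs(340,350,140,148)
    def hit(u,v,d0): r=ray(u,v);return C+r*((d0-C@n)/(r@n))
    lh=hit(337,216.4,L[0]);eh=hit(395.3,177.5,E[0]);pv=hit(324.2,129.2,E[0]+.003)
    ys=np.array([-np.sin(y),np.cos(y),0]);xs=np.cross(ys,n)
    w=pv-lh;e=eh-pv;print(yaw,np.round(L,4),np.round(E,4),np.round(Bm,4),'lug',np.round(lh,4),'eye',np.round(eh,4),'pv',np.round(pv,4),'pv-lh in face',np.round([w@xs,w@ys,w@n],4),np.linalg.norm(e),'ang',np.arctan2(e@xs,-e@ys))
```

```text
cam in tool [-7.32304504e-05 -7.76585248e-02 -1.43143854e-01] axis [1.59606172e-04 3.02807728e-01 9.53051654e-01] right [ 9.99999827e-01 -5.87198553e-04  1.90987703e-05]
[[ 3.34208219e-01  9.42499101e-01 -5.58218760e-04]
 [ 9.42497832e-01 -3.34208685e-01 -1.54656189e-03]
 [-1.64419475e-03 -9.24627754e-06 -9.99998648e-01]]
-78 [3.05e-02 1.70e-03 2.79e+02] [3.67e-02 1.80e-03 2.57e+02] [3.1e-02 1.8e-03 7.6e+01] lug [0.5642 0.0137 0.11  ] eye [ 0.6385 -0.0955  0.2032] pv [0.7679 0.0465 0.1284] pv-lh in face [0.0189 0.2061 0.0092] 0.20618423264331975 ang 0.7118894521562816
-80 [4.16e-02 1.70e-03 2.82e+02] [4.88e-02 1.70e-03 2.55e+02] [4.53e-02 1.80e-03 7.60e+01] lug [0.5642 0.0137 0.11  ] eye [ 0.6385 -0.0955  0.2031] pv [0.7691 0.046  0.125 ] pv-lh in face [0.0117 0.2074 0.0102] 0.20779083720335678 ang 0.7421328230181878
-82 [5.28e-02 1.70e-03 2.82e+02] [6.12e-02 1.60e-03 2.56e+02] [5.98e-02 1.80e-03 7.60e+01] lug [0.5642 0.0137 0.11  ] eye [ 0.6385 -0.0955  0.2032] pv [0.7702 0.0456 0.1218] pv-lh in face [0.0044 0.2084 0.0114] 0.20940813013399395 ang 0.772141318420033
-84 [6.40e-02 1.80e-03 2.81e+02] [7.36e-02 1.60e-03 2.56e+02] [7.43e-02 1.80e-03 7.60e+01] lug [0.5642 0.0137 0.1099] eye [ 0.6385 -0.0955  0.2031] pv [0.7713 0.0451 0.1186] pv-lh in face [-0.0029  0.2092  0.0127] 0.21105573446986495 ang 0.8019194252393491
```

```bash
cat > g.py <<'E'
from h import *
from scipy.linalg import logm,expm
def frame(yawdeg):
    y=np.radians(yawdeg);s=np.radians(35)
    n=np.array([-np.sin(s)*np.cos(y),-np.sin(s)*np.sin(y),np.cos(s)]);ys=np.array([-np.sin(y),np.cos(y),0]);return np.cross(ys,n),ys,n
def H(R,p): T=np.eye(4);T[:3,:3]=R;T[:3,3]=p;return T
def cur():
    o=bot.get_obs();return H(Rt.from_quat(o['tool_rot']).as_matrix(),o['eef_pos'])
def rows(Ta,Tb,N=None):
    """identical screw row between poses; units of the interface"""
    rel=np.linalg.inv(Ta)@Tb
    if N is None:
        ang=np.degrees(Rt.from_matrix(rel[:3,:3]).magnitude());N=max(int(np.ceil(ang/8.3)),int(np.ceil(np.abs(rel[:3,3]).max()/.023)),1)
    X=np.real(logm(rel))/N;S=expm(X)
    p=S[:3,3]/.025;w=Rt.from_matrix(S[:3,:3]).as_rotvec()/np.pi
    print('N',N,'row',np.round(np.r_[p,w],4).tolist(),'dist',np.round(rel[:3,3],4))
    return N
def split(Ta,Tb,N):
    "translation in Ta frame then rotation about TCP, N rows simultaneous not screw: totals"
    rel=np.linalg.inv(Ta)@Tb;print('tot shift(units)',np.round(rel[:3,3]/.025,3),'rot(units)',np.round(Rt.from_matrix(rel[:3,:3]).as_rotvec()/np.pi,4))
def st():
    o=bot.get_obs();print('t',round(float(o['clock']),2),'p',np.round(o['eef_pos'],4),'F',np.round(o['ft_force'],1),'w',round(float(o['grip_width']),4),'j',np.round(o['joint_pos'],2))
YAW=-83.0
E
python3 - <<'E'
from g import *
xs,ys,n=frame(YAW);th=.785
lh=np.array([.5642,.0137,.110]);pv=np.array([.7705,.0454,.1205])
bd=-ys*np.cos(th)+xs*np.sin(th)
knob=pv+.115*bd+.022*n;print('knob',knob,'top',knob+.016*n)
x=-(ys*np.sin(th)+xs*np.cos(th));z=-n;R=np.stack([x,np.cross(z,x),z],1)
tgt=H(R,knob+.05*n)
T0=cur()
rows(T0,tgt)
split(T0,tgt,1)
print(tgt)
# via: pure translation first to
E
```

```text
knob [ 0.69633352 -0.01807778  0.18514445] top [ 0.6952151  -0.00896896  0.19825088]
N 29 row [-0.8318, 0.5879, 0.1297, 0.0011, -0.007, -0.0132] dist [-0.2582  0.6495  0.0049]
tot shift(units) [-10.327  25.982   0.197] rot(units) [ 0.0329 -0.2042 -0.3841]
[[-0.77217485  0.63155348  0.06990138  0.69283845]
 [ 0.48899903  0.66089048 -0.56930108  0.01038727]
 [-0.40574124 -0.40541827 -0.81915204  0.22610205]
 [ 0.          0.          0.          1.        ]]
```

```bash
cat >> g.py <<'E'
def path(Ta,row,N):
    T=Ta.copy();out=[]
    for i in range(N):
        S=H(Rt.from_rotvec(np.array(row[3:6])*np.pi).as_matrix(),np.array(row[:3])*.025);T=T@S;out.append(T[:3,3].copy())
    print(np.round(out[N//8-1::max(N//8,1)],3).tolist());return T
E
python3 - <<'E'
from g import *
xs,ys,n=frame(YAW);th=.785
pv=np.array([.7705,.0454,.1205]);bd=-ys*np.cos(th)+xs*np.sin(th);knob=pv+.115*bd+.022*n
x=-(ys*np.sin(th)+xs*np.cos(th));z=-n;R=np.stack([x,np.cross(z,x),z],1)
tgt=H(R,knob+.06*n+np.array([0,0,.0]));T0=cur()
rows(T0,tgt,32)
T=path(T0,[-0.7538, 0.5327, 0.105, 0.001, -0.0064, -0.012],32)
E
```

```text
N 32 row [-0.7505, 0.5311, 0.1063, 0.001, -0.0064, -0.012] dist [-0.253   0.647  -0.0033]
[[0.197, 0.383, 0.222], [0.239, 0.301, 0.218], [0.294, 0.226, 0.218], [0.359, 0.159, 0.221], [0.433, 0.104, 0.226], [0.515, 0.061, 0.23], [0.603, 0.031, 0.235], [0.694, 0.014, 0.237]]
```

```bash
python3 -m inch '[[-0.75,0.53,0.106,0.001,-0.0064,-0.012,0.05],[-0.75,0.53,0.106,0.001,-0.0064,-0.012,0.05],[-0.75,0.53,0.106,0.001,-0.0064,-0.012,0.05],[-0.75,0.53,0.106,0.001,-0.0064,-0.012,0.05],[-0.75,0.53,0.106,0.001,-0.0064,-0.012,0.05],[-0.75,0.53,0.106,0.001,-0.0064,-0.012,0.05],[-0.75,0.53,0.106,0.001,-0.0064,-0.012,0.05],[-0.75,0.53,0.106,0.001,-0.0064,-0.012,0.05]]'
python3 -m inch '[[-0.75,0.53,0.106,0.001,-0.0064,-0.012,0.05],[-0.75,0.53,0.106,0.001,-0.0064,-0.012,0.05],[-0.75,0.53,0.106,0.001,-0.0064,-0.012,0.05],[-0.75,0.53,0.106,0.001,-0.0064,-0.012,0.05],[-0.75,0.53,0.106,0.001,-0.0064,-0.012,0.05],[-0.75,0.53,0.106,0.001,-0.0064,-0.012,0.05],[-0.75,0.53,0.106,0.001,-0.0064,-0.012,0.05],[-0.75,0.53,0.106,0.001,-0.0064,-0.012,0.05]]'
python3 - <<'E'
from g import *
st()
E
```

```text
clock: 0.95
eef_pos: [0.2392, 0.3011, 0.2184]
tool_rot: [0.718, 0.692, -0.073, 0.036]
ft_force: [1.0, -0.1, -0.3]
grip_width: 0.0401
clock: 1.75
eef_pos: [0.3582, 0.1605, 0.2207]
tool_rot: [0.598, 0.785, -0.144, 0.071]
ft_force: [-0.5, 0.4, 0.7]
grip_width: 0.0406
t 1.75 p [0.3582 0.1605 0.2207] F [-0.5  0.4  0.7] w 0.0406 j [ 0.59  0.21 -0.11  1.48 -0.23  0.35]
```

Path follows prediction. Continue.

```bash
python3 -m inch '[[-0.75,0.53,0.106,0.001,-0.0064,-0.012,0.05],[-0.75,0.53,0.106,0.001,-0.0064,-0.012,0.05],[-0.75,0.53,0.106,0.001,-0.0064,-0.012,0.05],[-0.75,0.53,0.106,0.001,-0.0064,-0.012,0.05],[-0.75,0.53,0.106,0.001,-0.0064,-0.012,0.05],[-0.75,0.53,0.106,0.001,-0.0064,-0.012,0.05],[-0.75,0.53,0.106,0.001,-0.0064,-0.012,0.05],[-0.75,0.53,0.106,0.001,-0.0064,-0.012,0.05]]'
python3 - <<'E'
from g import *
st(); snap('wrist','w1'); st()
E
```

```text
clock: 2.55
eef_pos: [0.5139, 0.0626, 0.2294]
tool_rot: [0.461, 0.856, -0.21, 0.104]
ft_force: [-0.5, 0.8, 0.3]
grip_width: 0.0406
t 2.55 p [0.5139 0.0626 0.2294] F [-0.5  0.8  0.3] w 0.0406 j [ 0.37  0.41  0.15  1.51 -0.43 -0.17]
t 2.6 p [0.5165 0.0617 0.2291] F [3.2 0.3 0.1] w 0.0404 j [ 0.37  0.41  0.15  1.5  -0.43 -0.17]
```

View pics/w1.png

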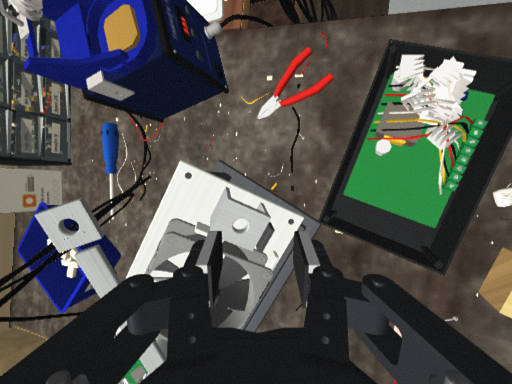

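```bash
cat >> g.py <<'E'
def ray(z,u,v):
    f=z['d'].shape[0]/2/np.tan(np.radians(float(z['vfov'])/2))
    d=np.array([(u-float(z['cx']))/f,(v-float(z['cy']))/f,1])@z['R'];return -z['R'].T@z['t'],d/np.linalg.norm(d)
def hitplane(z,u,v,n,off):
    C,r=ray(z,u,v);return C+r*((off-C@n)/(r@n))
def pfit(Q,tol=.003):
    for _ in range(8):
        c=np.median(Q,0) if _==0 else Q.mean(0);n=np.linalg.svd(Q-Q.mean(0))[2][2];e=(Q-Q.mean(0))@n;Q=Q[abs(e)<max(tol,1.5*e.std() if _<3 else tol)]
    n=n*np.sign(n[2]);return n,Q.mean(0),e.std(),len(Q)
E
python3 - <<'E'
from g import *
z=load('w1');im=z['im']
a=cv2.resize(im[185:265,195:285],None,fx=6,fy=6,interpolation=cv2.INTER_CUBIC);b=cv2.resize(im[185:265,25:115],None,fx=6,fy=6,interpolation=cv2.INTER_CUBIC)
cv2.imwrite('pics/c5.png',cv2.resize(np.hstack([a,b]),(800,356)))
P=cloud(z)
for nm,(u0,u1,v0,v1) in dict(lug=(215,266,205,226),lug2=(225,262,200,250),eye=(55,95,208,240),eye2=(50,92,222,240),plate=(175,215,175,210)).items():
    n,c,s,k=pfit(P[v0:v1,u0:u1].reshape(-1,3));print(nm,np.round(n,3),np.round(c,4),round(s,5),k,'tilt',round(np.degrees(np.arccos(n[2])),2),'yaw',round(np.degrees(np.arctan2(-n[1],-n[0])),2))
E
```

```text
lug [0.388 0.699 0.6  ] [0.5515 0.0096 0.1127] 0.00141 272 tilt 53.11 yaw -119.06
lug2 [ 0.384 -0.838  0.387] [0.5603 0.015  0.1078] 0.00168 278 tilt 67.21 yaw 114.6
eye [-0.425 -0.804  0.415] [ 0.6656 -0.1263  0.169 ] 0.00165 266 tilt 65.49 yaw 62.15
eye2 [0.809 0.541 0.23 ] [ 0.6703 -0.1209  0.1749] 0.00165 324 tilt 76.72 yaw -146.23
plate [-0.058  0.573  0.817] [ 0.5707 -0.0564  0.1042] 0.00072 1261 tilt 35.17 yaw -84.24
```

View pics/c5.png

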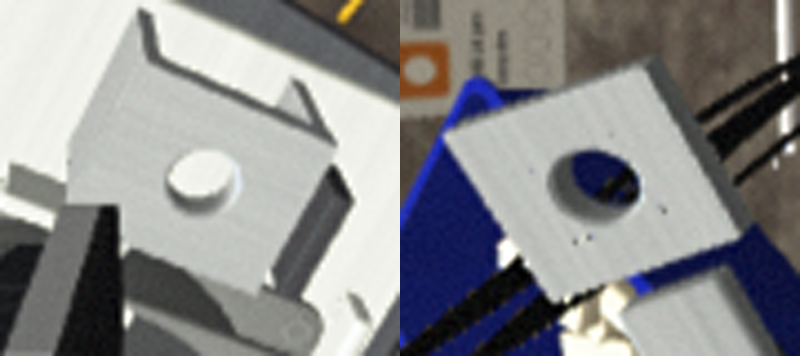

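Run:
```python
from g import *
z=load('w1');P=cloud(z)
lugpoly=np.array([(223,202),(268,218),(255,247),(215,235)]);eyepoly=np.array([(38,215),(75,203),(98,237),(63,248)])
def offs(poly,n):
    m=np.zeros(P.shape[:2],np.uint8);cv2.fillPoly(m,[poly],1);q=P[m>0]@n
    h,e=np.histogram(q,bins=np.arange(q.min(),q.max(),.002));c=e[h.argmax()]+.001
    for _ in range(5): s=q[abs(q-c)<.004];c=s.mean()
    return c,s.std(),len(s)
pvt=load('top0')
for yaw in (-82,-83,-84,-85):
    xs,ys,n=frame(yaw);L=offs(lugpoly,n);E=offs(eyepoly,n)
    lh=hitplane(z,240.7,226.0,n,L[0]);eh=hitplane(z,68.9,226.9,n,E[0])
    print(yaw,np.round(L,4),np.round(E,4),'lug',np.round(lh,4),'eye',np.round(eh,4), 'd xs ys n',np.round([(eh-lh)@a for a in (xs,ys,n)],4))
    # pivot from lug via geometry: lug + .21 ys
    pv=lh+.21*ys+.009*n; d=eh-pv; print('   pv',np.round(pv,4),'bar len',np.linalg.norm(d),'ang',np.arctan2(d@xs,-d@ys), 'pivot px top',proj(pvt,pv),'w1',proj(z,pv))
```

```text
-82 [5.370e-02 8.000e-04 1.327e+03] [6.170e-02 9.000e-04 1.346e+03] lug [0.562  0.0148 0.1101] eye [ 0.6378 -0.095   0.2033] d xs ys n [0.1512 0.0598 0.008 ]
   pv [0.7693 0.0492 0.1174] bar len 0.2131363178137183 ang 0.7887185668088846 pivot px top [[322.41453569 130.12149249]] w1 [[164.86504965 379.28446565]]
-83 [5.930e-02 8.000e-04 1.327e+03] [6.790e-02 8.000e-04 1.346e+03] lug [0.562  0.0148 0.1101] eye [ 0.6378 -0.095   0.2033] d xs ys n [0.1503 0.0619 0.0086]
   pv [0.7698 0.0455 0.1174] bar len 0.21106096433423585 ang 0.7928073911683525 pivot px top [[323.93545339 129.94312885]] w1 [[162.66695487 377.15728094]]
-84 [6.490e-02 8.000e-04 1.327e+03] [7.410e-02 8.000e-04 1.347e+03] lug [0.562  0.0148 0.11  ] eye [ 0.6378 -0.095   0.2033] d xs ys n [0.1495 0.0639 0.0092]
   pv [0.7703 0.0419 0.1174] bar len 0.20898215614225532 ang 0.7968233811439326 pivot px top [[325.45984242 129.79031862]] w1 [[160.50447075 375.00519222]]
-85 [7.050e-02 8.000e-04 1.328e+03] [8.040e-02 8.000e-04 1.347e+03] lug [0.562  0.0148 0.11  ] eye [ 0.6378 -0.095   0.2033] d xs ys n [0.1485 0.066  0.0099]
   pv [0.7708 0.0383 0.1174] bar len 0.20690346684871094 ang 0.8007444222735609 pivot px top [[326.98744444 129.6630181 ]] w1 [[158.37845182 372.82741273]]
```

```bash
sed -i 's/^YAW=.*/YAW=-83.5/' g.py
cat >> g.py <<'E'
LH=np.array([.5625,.0146,.110])
def bar(th,back,YAW=YAW):
    xs,ys,n=frame(YAW);pv=LH+.21*ys+.009*n
    bd=-ys*np.cos(th)+xs*np.sin(th);knob=pv+.115*bd+.022*n
    x=-(ys*np.sin(th)+xs*np.cos(th));z=-n;return H(np.stack([x,np.cross(z,x),z],1),knob+back*n),knob
E
python3 - <<'E'
from g import *
T=cur();tgt,k=bar(.795,.05);print(k);N=rows(T,tgt,8);
tgt2,k=bar(.795,-.010);rows(tgt,tgt2,4)
a,_=bar(.795,0);b,_=bar(0,0);rows(a,b,16)
E
```

```text
[ 0.69673482 -0.01989277  0.18248108]
N 8 row [-0.7458, 0.5246, 0.1722, 0.0013, -0.0061, -0.0121] dist [-0.1353  0.1232  0.0267]
N 4 row [-0.0, 0.0, 0.6, -0.0, 0.0, -0.0] dist [0.   0.   0.06]
N 16 row [0.2285, 0.0057, 0.0, -0.0, 0.0, 0.0158] dist [0.0821 0.0345 0.    ]
```

```bash
python3 -m inch '[[-0.75,0.525,0.172,0.0013,-0.0061,-0.0121,0.05],[-0.75,0.525,0.172,0.0013,-0.0061,-0.0121,0.05],[-0.75,0.525,0.172,0.0013,-0.0061,-0.0121,0.05],[-0.75,0.525,0.172,0.0013,-0.0061,-0.0121,0.05],[-0.75,0.525,0.172,0.0013,-0.0061,-0.0121,0.05],[-0.75,0.525,0.172,0.0013,-0.0061,-0.0121,0.05],[-0.73,0.525,0.172,0.0013,-0.0061,-0.0121,0.05],[-0.73,0.525,0.172,0.0013,-0.0061,-0.0121,0.05]]'
python3 - <<'E'
from g import *
st(); snap('wrist','w2'); st()
T=cur();tgt,k=bar(.795,.05);rows(T,tgt,1);print(proj(load('w2'),k))
E
```

```text
clock: 3.4
eef_pos: [0.6905, 0.0098, 0.2231]
tool_rot: [0.31, 0.902, -0.271, 0.128]
ft_force: [0.1, 0.8, -0.5]
grip_width: 0.0406
t 3.4 p [0.6905 0.0098 0.2231] F [ 0.1  0.8 -0.5] w 0.0406 j [ 0.27  0.7   0.57  1.54 -0.6  -0.61]
t 3.45 p [0.6926 0.0094 0.2216] F [-0.6 -0.6 -0.6] w 0.0405 j [ 0.26  0.71  0.57  1.54 -0.6  -0.61]
N 1 row [-0.072, -0.0281, -0.0409, -0.0003, -0.0005, 0.0001] dist [-0.0018 -0.0007 -0.001 ]
[[253.39350114 212.0073511 ]]
```

View pics/w2.png

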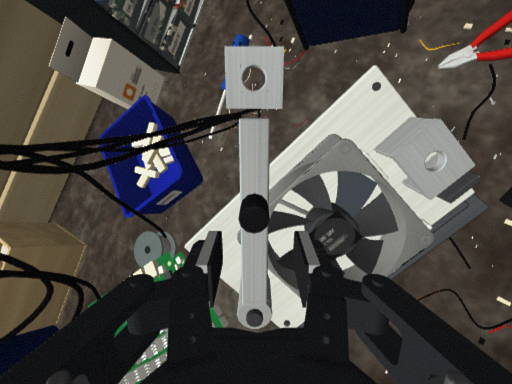

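```bash
python3 -m inch '[[-0.07,-0.03,0.6,0,0,0,0.05],[0,0,0.6,0,0,0,0.05],[0,0,0.6,0,0,0,0.05],[0,0,0.55,0,0,0,0.05],[0,0,0,0,0,0,0.05],[0.2285,0.0057,0,0,0,0.0158,0.05],[0.2285,0.0057,0,0,0,0.0158,0.05],[0.2285,0.0057,0,0,0,0.0158,0.05]]'
python3 -m inch '[[0.2285,0.0057,0,0,0,0.0158,0.05],[0.2285,0.0057,0,0,0,0.0158,0.05],[0.2285,0.0057,0,0,0,0.0158,0.05],[0.2285,0.0057,0,0,0,0.0158,0.05],[0.2285,0.0057,0,0,0,0.0158,0.05],[0.2285,0.0057,0,0,0,0.0158,0.05],[0.2285,0.0057,0,0,0,0.0158,0.05],[0.2285,0.0057,0,0,0,0.0158,0.05]]'
python3 -m inch '[[0.2285,0.0057,0,0,0,0.0158,0.05],[0.2285,0.0057,0,0,0,0.0158,0.05],[0.2285,0.0057,0,0,0,0.0158,0.05],[0.2285,0.0057,0,0,0,0.0158,0.05],[0.2285,0.0057,0,0,0,0.0158,0.05],[0,0,0,0,0,0,0.05],[0,0,0,0,0,0,0.05],[0,0,0,0,0,0,0.05]]'
python3 - <<'E'
from g import *
st(); snap('wrist','w3')
T=cur();tgt,k=bar(0,-.01);rows(T,tgt,1);print(proj(load('w3'),k))
E
```

```text
clock: 4.25
eef_pos: [0.6823, -0.0153, 0.1699]
tool_rot: [0.378, 0.876, -0.26, 0.149]
ft_force: [2.2, -1.4, -0.2]
grip_width: 0.0405
clock: 5.05
eef_pos: [0.6591, 0.0161, 0.1465]
tool_rot: [0.544, 0.784, -0.226, 0.197]
ft_force: [0.9, -0.9, 0.5]
grip_width: 0.0404
clock: 5.85
eef_pos: [0.6529, 0.0384, 0.13]
tool_rot: [0.635, 0.712, -0.2, 0.223]
ft_force: [-0.7, 0.2, 0.4]
grip_width: 0.0406
t 5.85 p [0.6529 0.0384 0.13  ] F [-0.7  0.2  0.4] w 0.0406 j [ 0.32  0.7   0.31  1.33 -0.59  0.25]
N 1 row [0.0242, 0.0985, 0.1191, -0.0005, -0.0006, -0.0001] dist [0.0006 0.0025 0.003 ]
[[258.92448676 253.19200416]]
```

View pics/w3.png

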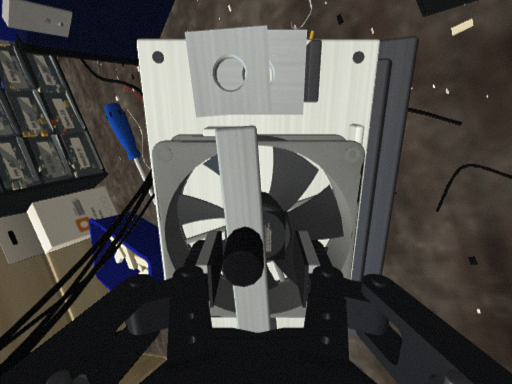

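```bash
python3 -m inch '[[0.12,0,0,0,0,0,0.05],[0.12,0,0,0,0,0,0.05],[0.1,0,0,0,0,0,0.05],[0.04,0,0,0,0,0,0.05],[0.04,0,0,0,0,0,0.05],[0.04,0,0,0,0,0,0.05],[0,0,0,0,0,0,0.05],[0,0,0,0,0,0,0.05]]'
python3 - <<'E'
from g import *
st(); snap('wrist','w4')
E
```

```text
clock: 6.7
eef_pos: [0.6519, 0.046, 0.1239]
tool_rot: [0.636, 0.711, -0.201, 0.224]
ft_force: [-0.8, -5.9, 3.3]
grip_width: 0.0407
t 6.7 p [0.6519 0.046  0.1239] F [-0.8 -5.9  3.3] w 0.0407 j [ 0.33  0.71  0.31  1.33 -0.59  0.27]
```

View pics/w4.png

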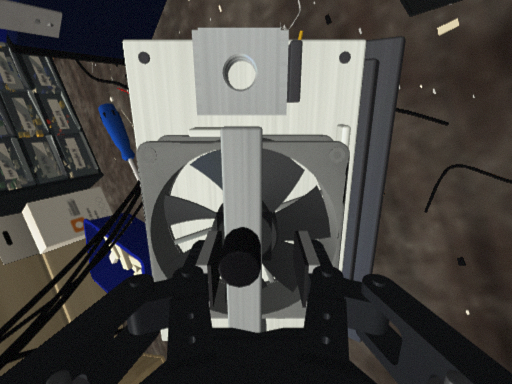

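```bash
python3 -m inch '[[0.05,0,0,0,0,0,0.05],[0.05,0,0,0,0,0,0.05],[0.05,0,0,0,0,0,0.05],[0,0,0,0,0,0,0.05],[0,0,0,0,0,0,0.05],[0,0,0,0,0,0,0.05],[0,0,0,0,0,0,0.05],[0,0,0,0,0,0,0.05]]'
python3 - <<'E'
from g import *
st(); z=load('w4');snap('wrist','w5');z=load('w5')
cv2.imwrite('pics/c6.png',cv2.resize(z['im'][15:130,180:310],None,fx=5,fy=5,interpolation=cv2.INTER_CUBIC))
E
```

```text
clock: 7.55
eef_pos: [0.6519, 0.0461, 0.1238]
tool_rot: [0.636, 0.71, -0.203, 0.226]
ft_force: [-1.6, -11.8, 7.6]
grip_width: 0.0403
t 7.55 p [0.6519 0.0461 0.1238] F [ -1.6 -11.8   7.6] w 0.0403 j [ 0.34  0.71  0.32  1.33 -0.6   0.28]
```

View pics/c6.png

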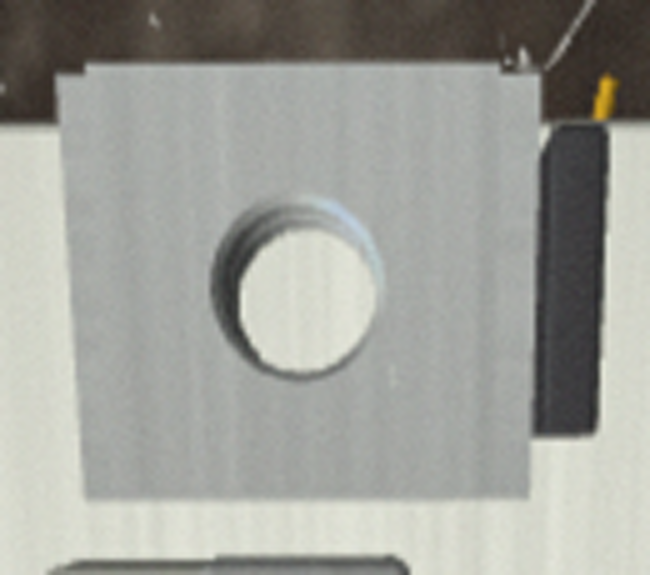

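```bash
python3 -m inch '[[-0.2,0,0,0,0,0,0.05],[-0.2,0,0,0,0,0,0.05],[0,0,0,0,0,0,0.05],[0,0,-0.6,0,0,0,0.05],[0,0,-0.9,0,0,0,0.05],[0,0,-0.9,0,0,0,-1],[0,0,-0.9,0,0,0,-1],[0,0,-0.6,0,0,0,-1]]'
python3 - <<'E'
from g import *
st(); snap('wrist','w6')
x=np.array([-.47,.88,0]);x/=np.linalg.norm(x);zt=np.array([0,0,-1.])
tgt=H(np.stack([x,np.cross(zt,x),zt],1),[.4432,.2764,.20])
T=cur();N=rows(T,tgt,16)
E
```

```text
clock: 8.4
eef_pos: [0.6465, 0.0999, 0.2075]
tool_rot: [0.635, 0.712, -0.199, 0.223]
ft_force: [0.2, -0.0, 0.7]
grip_width: 0.0813
t 8.4 p [0.6465 0.0999 0.2075] F [ 0.2 -0.   0.7] w 0.0813 j [ 0.41  0.7   0.52  1.59 -0.58  0.36]
N 16 row [0.5574, -0.3642, -0.1544, -0.0022, 0.0119, -0.0073] dist [ 0.1671 -0.1825 -0.1053]
```

View pics/w6.png

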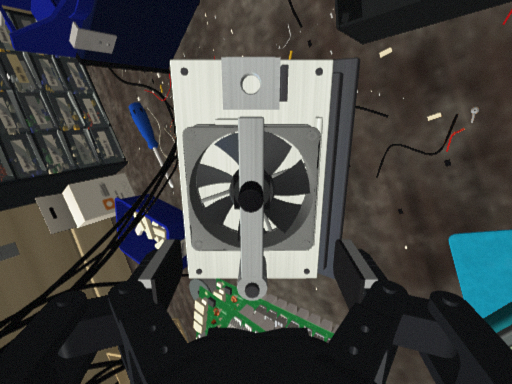

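Run:
```python
from g import *
T=cur();T2=path(T,[0.557,-0.364,-0.154,-0.0022,0.0119,-0.0073],16)
# eye from w6
z=load('w6');xs,ys,n=frame(YAW);im=z['im']
cv2.imwrite('pics/c7.png',cv2.resize(im[50:115,210:290],None,fx=8,fy=8,interpolation=cv2.INTER_CUBIC))
```

```text
[[0.626, 0.126, 0.2], [0.603, 0.151, 0.194], [0.579, 0.174, 0.189], [0.553, 0.197, 0.187], [0.527, 0.219, 0.187], [0.5, 0.24, 0.189], [0.472, 0.259, 0.194], [0.443, 0.276, 0.2]]
```

View pics/c7.png

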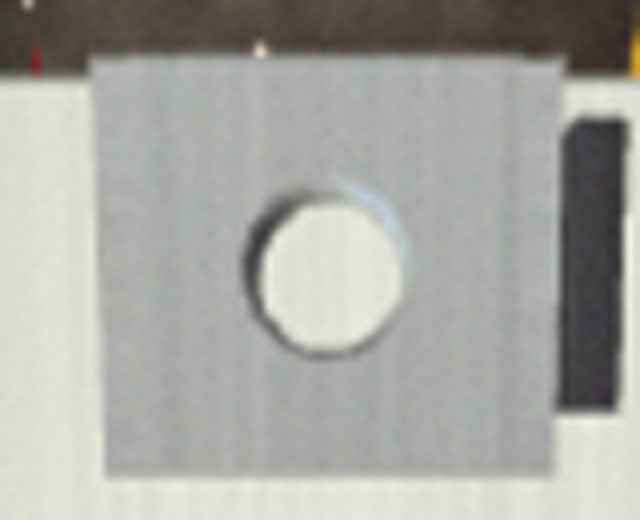

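```bash
python3 -m inch '[[0.557,-0.364,-0.154,-0.0022,0.0119,-0.0073,-1],[0.557,-0.364,-0.154,-0.0022,0.0119,-0.0073,-1],[0.557,-0.364,-0.154,-0.0022,0.0119,-0.0073,-1],[0.557,-0.364,-0.154,-0.0022,0.0119,-0.0073,-1],[0.557,-0.364,-0.154,-0.0022,0.0119,-0.0073,-1],[0.557,-0.364,-0.154,-0.0022,0.0119,-0.0073,-1],[0.557,-0.364,-0.154,-0.0022,0.0119,-0.0073,-1],[0.557,-0.364,-0.154,-0.0022,0.0119,-0.0073,-1]]'
python3 - <<'E'
from g import *
st(); snap('wrist','w7')
E
```

```text
clock: 9.25
eef_pos: [0.552, 0.1951, 0.1833]
tool_rot: [0.584, 0.798, -0.103, 0.112]
ft_force: [0.6, 0.2, 0.7]
grip_width: 0.0855
t 9.25 p [0.552  0.1951 0.1833] F [0.6 0.2 0.7] w 0.0855 j [ 0.49  0.5   0.22  1.38 -0.29  0.2 ]
```

View pics/w7.png

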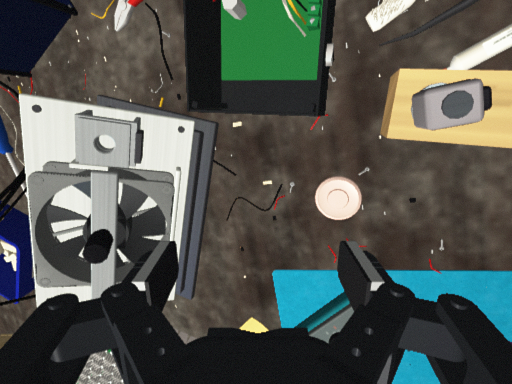

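Run:
```python
from g import *
z=load('w7');cv2.imwrite('pics/c8.png',cv2.resize(z['im'][60:150,380:512],None,fx=6,fy=6,interpolation=cv2.INTER_CUBIC))
P=cloud(z);print(np.median(P[100:106,450:460].reshape(-1,3),0),np.median(P[130:136,420:440].reshape(-1,3),0))
```

```text
[0.44312968 0.27451322 0.10555157] [0.46387241 0.28236556 0.05474811]
```

View pics/c8.png

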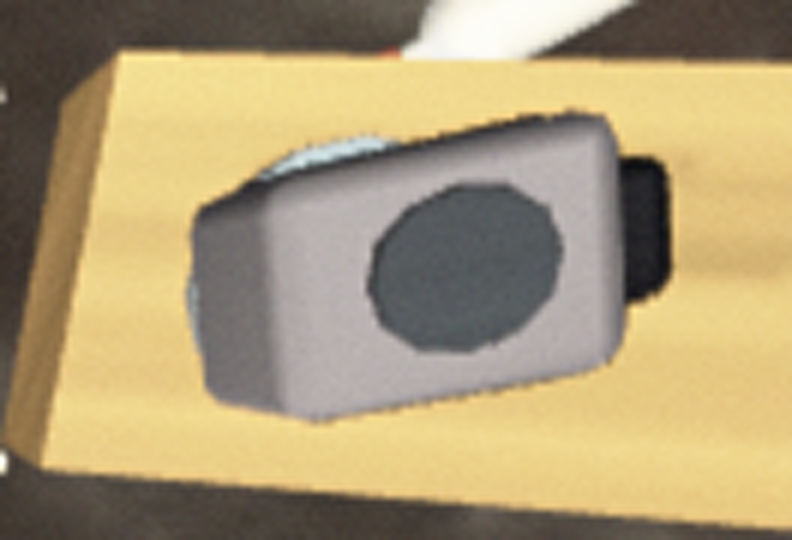

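Run:
```python
from g import *
z=load('w7');e=np.array([0,0,1.])
f=lambda u,v,h=.103: hitplane(z,380+u/6,60+v/6,e,h)
c=f(466,267);print('disc',c, 'h.105',f(466,267,.1055))
q=[f(*p) for p in [(268,190),(607,120),(620,365),(285,415)]]
print(np.round(q,4),'centre',np.mean(q,0))
a=(q[1]-q[0]),(q[2]-q[3]);print([np.linalg.norm(v) for v in a],[np.degrees(np.arctan2(v[1],v[0])) for v in a])
a=(q[0]-q[3]),(q[1]-q[2]);print([np.linalg.norm(v) for v in a],[np.degrees(np.arctan2(v[1],v[0]))for v in a])
b=[f(665,160,.096),f(665,295,.096)];print(np.round(b,4))
t=load('top0')
for u,v in [(178,275)]: pass
```

```text
disc [0.44337923 0.27754471 0.103     ] h.105 [0.44367685 0.27682356 0.1055    ]
[[0.4417 0.2556 0.103 ]
 [0.4263 0.2828 0.103 ]
 [0.4482 0.2959 0.103 ]
 [0.4633 0.2681 0.103 ]] centre [0.44486143 0.275619   0.103     ]
[np.float64(0.031210798678530327), np.float64(0.03161215259375881)] [np.float64(119.55091118977317), np.float64(118.47623693029847)]
[np.float64(0.024913100728376037), np.float64(0.025512488318624984)] [np.float64(-149.93946297409974), np.float64(-149.0624371739022)]
[[0.4271 0.292  0.096 ]
 [0.4396 0.2988 0.096 ]]
```

Run:
```python
from g import *
a=np.radians(119.2);x=np.array([np.cos(a),np.sin(a),0]);zt=np.array([0,0,-1.])
tgt=H(np.stack([x,np.cross(zt,x),zt],1),[.4437,.2772,.16])
rows(cur(),tgt,7)
```

```text
N 7 row [0.6817, -0.3821, 0.0306, -0.003, 0.0135, -0.0091] dist [ 0.1125 -0.0768 -0.0072]
```

```bash
python3 -m inch '[[0.68,-0.382,0.03,-0.003,0.0135,-0.0091,-1],[0.68,-0.382,0.03,-0.003,0.0135,-0.0091,-1],[0.68,-0.382,0.03,-0.003,0.0135,-0.0091,-1],[0.68,-0.382,0.03,-0.003,0.0135,-0.0091,-1],[0.68,-0.382,0.03,-0.003,0.0135,-0.0091,-1],[0.68,-0.382,0.03,-0.003,0.0135,-0.0091,-1],[0.68,-0.382,0.03,-0.003,0.0135,-0.0091,-1],[0,0,0,0,0,0,-1]]'
python3 - <<'E'
from g import *
st(); snap('wrist','w8')
z=load('w8');cv2.imwrite('pics/c9.png',cv2.resize(z['im'][130:300,150:370],None,fx=3.5,fy=3.5,interpolation=cv2.INTER_CUBIC))
a=np.radians(119.2);x=np.array([np.cos(a),np.sin(a),0]);zt=np.array([0,0,-1.])
tgt=H(np.stack([x,np.cross(zt,x),zt],1),[.4437,.2772,.16])
rows(cur(),tgt,1)
E
```

```text
clock: 10.1
eef_pos: [0.445, 0.2753, 0.1594]
tool_rot: [0.507, 0.862, -0.001, 0.002]
ft_force: [0.4, -0.9, -0.3]
grip_width: 0.0853
t 10.1 p [0.445  0.2753 0.1594] F [ 0.4 -0.9 -0.3] w 0.0853 j [ 0.56  0.33 -0.07  1.18 -0.    0.05]
N 1 row [0.1175, -0.0487, -0.0141, 0.0003, 0.0019, -0.0007] dist [ 0.0029 -0.0012 -0.0004]
```

View pics/c9.png

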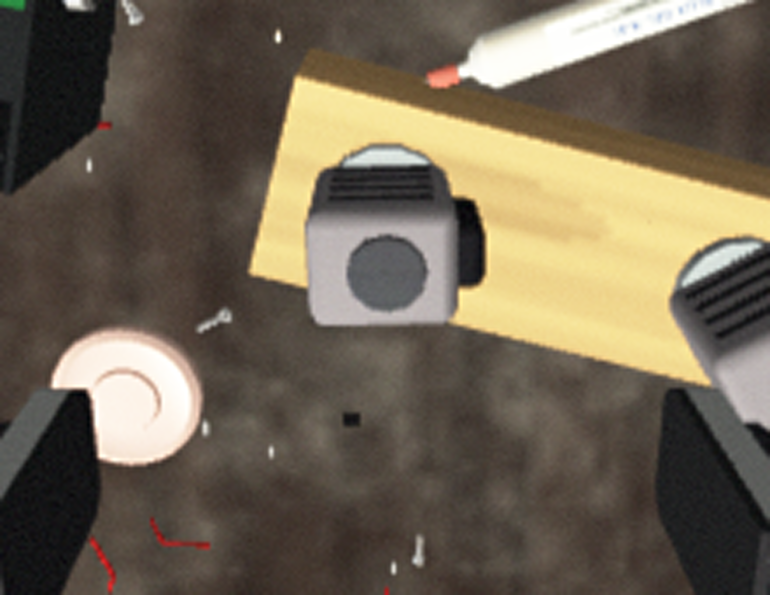

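Run:
```python
from g import *
z=load('w8');e=np.array([0,0,1.])
f=lambda u,v,h=.103: hitplane(z,150+u/3.5,130+v/3.5,e,h)
T=cur()
for h in(.103,.1045):
  c=f(387,272,h);print(c,'tool',T[:3,:3].T@(c-T[:3,3]))
for p in [(308,240),(455,236),(318,324),(456,320)]:
  c=f(*p);print(p,np.round(c,4),'tool',np.round(T[:3,:3].T@(c-T[:3,3]),4))
c=f(485,245,.083);print('button',T[:3,:3].T@(c-T[:3,3]))
```

```text
[0.44384205 0.27727208 0.103     ] tool [ 0.0032695  -0.00110886  0.0566475 ]
[0.44333857 0.27697869 0.1045    ] tool [ 0.00324883 -0.00169011  0.05514706]
(308, 240) [0.4458 0.2585 0.103 ] tool [-0.014  -0.0085  0.0567]
(455, 236) [0.4293 0.2861 0.103 ] tool [ 0.0181 -0.0096  0.0566]
(318, 324) [0.4623 0.2699 0.103 ] tool [-0.0122  0.0115  0.0568]
(456, 320) [0.4463 0.2964 0.103 ] tool [0.0188 0.0104 0.0566]
button [ 0.02709511 -0.00039315  0.07650683]
```

```bash
python3 -m inch '[[0.117,-0.05,0.2,0.0003,0.0019,-0.0007,-1],[0,0,0.75,0,0,0,-1],[0,0,0.75,0,0,0,-1],[0,0,0.75,0,0,0,-1],[0,0,0.75,0,0,0,-1],[0,0,0.5,0,0,0,-1],[0,0,0.08,0,0,0,-1],[0,0,0,0,0,0,-1]]'
python3 - <<'E'
from g import *
st()
T=cur();c=np.array([.4437,.2771,.083]);print(T[:3,:3].T@(c-T[:3,3]),T[:3,2])
E
```

```text
clock: 10.95
eef_pos: [0.4441, 0.2775, 0.0651]
tool_rot: [0.506, 0.862, 0.0, -0.001]
ft_force: [-1.2, 0.3, 0.1]
grip_width: 0.0853
t 10.95 p [0.4441 0.2775 0.0651] F [-1.2  0.3  0.1] w 0.0853 j [ 0.56  0.42 -0.2   0.95  0.    0.05]
[-0.00013816 -0.00050667 -0.01789413] [-7.72940931e-04  7.89403388e-04 -9.99999390e-01]
```

```bash
python3 -m inch '[[0,0,0,0,0,0,1],[0,0,0,0,0,0,1],[0,0,0,0,0,0,1],[0,0,0,0,0,0,1],[0,0,0,0,0,0,1],[0,0,0,0,0,0,1],[0,0,0,0,0,0,1],[0,0,0,0,0,0,1]]'
python3 - <<'E'
from g import *
st(); snap('wrist','w9');snap('scene','s9')
E
```

```text
clock: 11.75
eef_pos: [0.4454, 0.2776, 0.0674]
tool_rot: [0.506, 0.862, 0.002, 0.001]
ft_force: [0.2, -2.5, 6.9]
grip_width: 0.0334
t 11.75 p [0.4454 0.2776 0.0674] F [ 0.2 -2.5  6.9] w 0.0334 j [ 0.56  0.42 -0.2   0.95 -0.    0.05]
```

View pics/w9.png

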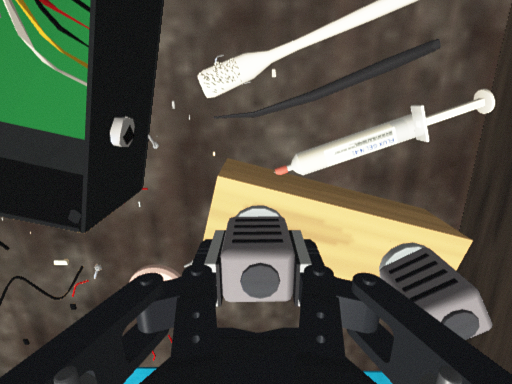

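Run:
```python
from h import *
z=load('w9');a=cv2.resize(z['im'][190:320,190:330],None,fx=4,fy=4,interpolation=cv2.INTER_CUBIC)
b=cv2.resize(load('s9')['im'][150:260,110:230],None,fx=5,fy=5,interpolation=cv2.INTER_CUBIC)
cv2.imwrite('pics/c10.png',a);cv2.imwrite('pics/c11.png',b)
```

```text
(no output)
```

View pics/c10.png

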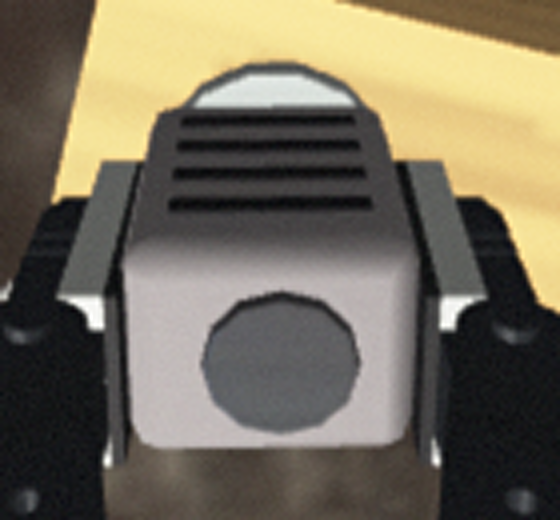

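View pics/c11.png

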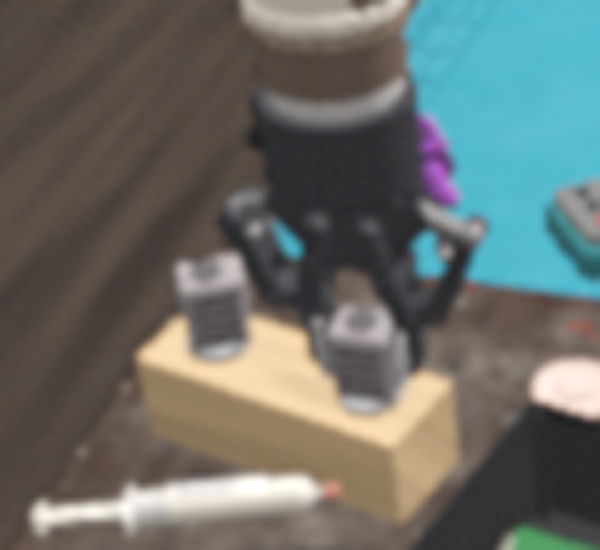

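Run:
```python
from g import *
z=load('w9');e=np.array([0,0,1.]);T=cur()
P=cloud(z);print('top depth',np.median(P[275:286,255:265].reshape(-1,3),0))
for h in (.103,.1045):
  c=hitplane(z,260.25,280.5,e,h);print(c,'tool',T[:3,:3].T@(c-T[:3,3]))
print('by old axis',T[:3,:3].T@(np.array([.4437,.2771,.054])-T[:3,3]),T[:3,2])
```

```text
top depth [0.44239028 0.27715485 0.10593672]
[0.44432546 0.27867913 0.103     ] tool [ 0.00145882 -0.0002348  -0.03558354]
[0.44338505 0.2781334  0.1045    ] tool [ 0.00144045 -0.00131584 -0.03708793]
by old axis [ 0.00039282 -0.00174937  0.0134109 ] [ 0.00362046  0.0018352  -0.99999176]
```

```bash
python3 -m inch '[[0,0,-0.2,0,0,0,1],[0,0,-0.5,0,0,0,1],[0,0,-0.8,0,0,0,1],[0,0,-0.9,0,0,0,1],[0,0,-0.9,0,0,0,1],[0,0,-0.9,0,0,0,1],[0,0,-0.6,0,0,0,1],[0,0,0,0,0,0,1]]'
python3 - <<'E'
from g import *
st(); snap('wrist','w10');st()
xs,ys,n=frame(YAW)
def offs(P,poly,n):
    m=np.zeros(P.shape[:2],np.uint8);cv2.fillPoly(m,[np.array(poly)],1);q=P[m>0]@n
    h,e=np.histogram(q,bins=np.arange(q.min(),q.max(),.002));c=e[h.argmax()]+.001
    for _ in range(5): s=q[abs(q-c)<.004];c=s.mean()
    return c,s.std(),len(s)
for nm,poly,uv in [('w6',[(223,60),(278,60),(277,106),(224,106)],(250.6,84.0)),('w5',[(196,30),(286,30),(284,112),(200,112)],(239.4,72.0))]:
    z=load(nm);P=cloud(z);o=offs(P,poly,n);e=hitplane(z,*uv,n,o[0]);print(nm,np.round(o,4),np.round(e,4),'expected',LH+.009*n,'lug',np.round(e-.009*n,4))
E
```

```text
clock: 12.65
eef_pos: [0.4453, 0.2784, 0.1886]
tool_rot: [0.506, 0.863, 0.003, 0.001]
ft_force: [0.4, 0.9, -1.1]
grip_width: 0.0336
t 12.65 p [0.4453 0.2784 0.1886] F [ 0.4  0.9 -1.1] w 0.0336 j [ 0.56  0.31 -0.02  1.24  0.    0.05]
t 12.7 p [0.4445 0.278  0.1869] F [-0.3  1.2 -0.7] w 0.0332 j [ 0.56  0.31 -0.02  1.24  0.    0.05]
w6 [7.100e-02 7.000e-04 1.971e+03] [0.5622 0.0197 0.1176] expected [0.56191562 0.019729   0.11737237] lug [0.5628 0.0145 0.1102]
w5 [7.100e-02 7.000e-04 5.829e+03] [0.5613 0.0196 0.1175] expected [0.56191562 0.019729   0.11737237] lug [0.5619 0.0145 0.1102]
```

View pics/w10.png

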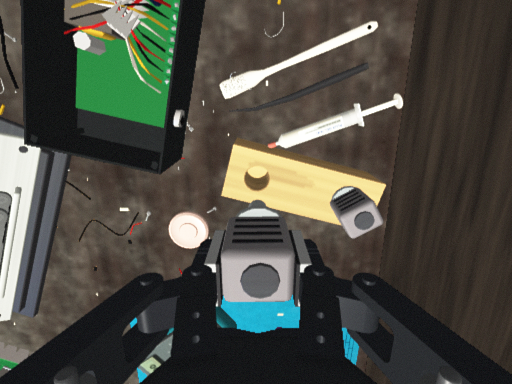

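Run:
```python
from g import *
z=load('w10');cv2.imwrite('pics/c12.png',cv2.resize(z['im'][190:310,195:325],None,fx=6,fy=5,interpolation=cv2.INTER_CUBIC))
z=load('w9')
T=H(Rt.from_quat([.506,.862,.002,.001]).as_matrix(),[.4454,.2776,.0674])
# predicted projections in w9-camera for tool pts: shoulder circle top edge for offsets
for oy in (-.002,-.001,0,.001):
  a=np.linspace(0,2*np.pi,73);pts=np.stack([.001+.018*np.cos(a),oy+.018*np.sin(a),np.full(73,.0134-.006)],1)
  pr=proj(z,pts@T[:3,:3].T+T[:3,3]);i=pr[:,1].argmin();pts[:,2]+=.006;pr2=proj(z,pts@T[:3,:3].T+T[:3,3])
  d=proj(z,np.array([[.001,oy,.0134-.049]])@T[:3,:3].T+T[:3,3])
  print(oy,'shoulder top-edge px',pr[i],'bottom edge',pr2[pr2[:,1].argmin()],'disc',d)
```

```text
-0.002 shoulder top-edge px [258.87833502 206.23743459] bottom edge [258.8343966  202.68083245] disc [[259.21356667 277.20979778]]
-0.001 shoulder top-edge px [258.87474105 207.84096193] bottom edge [258.83100521 204.23591467] disc [[259.20815148 279.09558586]]
0 shoulder top-edge px [258.87116054 209.4384873 ] bottom edge [258.82762609 205.78537513] disc [[259.20276227 280.97232657]]
0.001 shoulder top-edge px [258.8675934  211.03004434] bottom edge [258.82425915 207.32924423] disc [[259.19739885 282.84008485]]
```

View pics/c12.png

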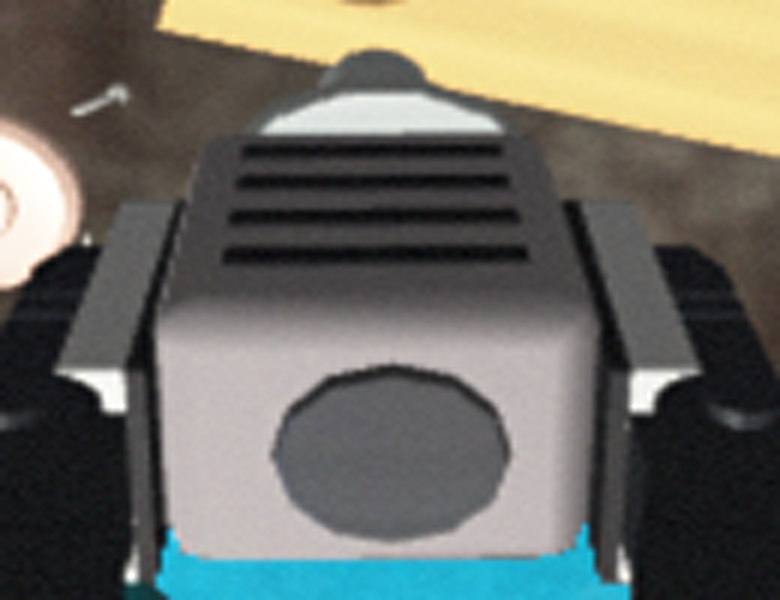

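Run:
```python
from g import *
z=load('w9');T=H(Rt.from_quat([.506,.862,.002,.001]).as_matrix(),[.4454,.2776,.0674])
for oy in (-.003,-.002,-.001,0,.001):
  print(oy,[np.round(proj(z,np.array([[0.0005,oy+r,.0134+zz]])@T[:3,:3].T+T[:3,3])[0],1) for r,zz in ((-.007,.040),(-.0055,.043),(-.004,.046))])
```

```text
-0.003 [array([257.9, 196.8]), array([257.9, 197.4]), array([257.9, 198. ])]
-0.002 [array([257.9, 198.1]), array([257.9, 198.6]), array([257.9, 199.2])]
-0.001 [array([257.9, 199.3]), array([257.9, 199.9]), array([257.9, 200.4])]
0 [array([257.9, 200.6]), array([257.9, 201.1]), array([257.9, 201.6])]
0.001 [array([257.9, 201.8]), array([257.9, 202.3]), array([257.9, 202.8])]
```

Run:
```python
from g import *
z=load('w5');P=cloud(z);xs,ys,n=frame(YAW);EH=np.array([.5619,.0197,.1175])
Q=(P[40:102,288:301].reshape(-1,3)-EH);print('stop above bar top (mm):',np.round(np.percentile(Q@n,[5,50,90,99])*1000,1),'downhill',np.round(np.percentile(Q@-xs,[5,50,95])*1000,1))
ct=.0115
R0=np.stack([-xs,ys,-n],1)
# pin axis in tool a=(-ct,0,1): want R@a = -n ; R=R0@Ry
R=R0@Rt.from_rotvec([0,ct,0]).as_matrix();print(R@np.array([-ct,0,1])+n)
tip=np.array([.0003,-.0013,.0594])
def pose(h): return H(R,EH+h*n-R@tip)
T=cur()
A=pose(.045);N=rows(T,A);rows(T,A,24);rows(T,A,16)
print(np.round(A,3))
```

```text
stop above bar top (mm): [-4.4  2.8  3.8  4.6] downhill [25.7 28.4 31.4]
[ 4.24639036e-06 -3.72700899e-05 -5.44554136e-05]
N 10 row [-0.9053, 0.1616, 0.1758, 0.0039, -0.0189, 0.0122] dist [-0.2287  0.0005 -0.0171]
N 24 row [-0.3752, 0.0718, 0.0796, 0.0016, -0.0079, 0.0051] dist [-0.2287  0.0005 -0.0171]
N 16 row [-0.5639, 0.1053, 0.116, 0.0024, -0.0118, 0.0076] dist [-0.2287  0.0005 -0.0171]
[[-0.093  0.994  0.064  0.557]
 [ 0.82   0.113 -0.56   0.079]
 [-0.564  0.    -0.826  0.204]
 [ 0.     0.     0.     1.   ]]
```

```bash
python3 - <<'E'
from g import *
T=cur();S=H(Rt.from_rotvec(np.array([.0024,-.0118,.0076])*np.pi).as_matrix(),np.array([-.564,.105,.116])*.025)
for i in range(16):
    T=T@S
    if i%3==0 or i==15: print(np.round(T[:3,3],3),np.round(T[:3,:3]@[0,0,.0594]+T[:3,3],3))
E
python3 -m inch '[[-0.564,0.105,0.116,0.0024,-0.0118,0.0076,1],[-0.564,0.105,0.116,0.0024,-0.0118,0.0076,1],[-0.564,0.105,0.116,0.0024,-0.0118,0.0076,1],[-0.564,0.105,0.116,0.0024,-0.0118,0.0076,1],[-0.564,0.105,0.116,0.0024,-0.0118,0.0076,1],[-0.564,0.105,0.116,0.0024,-0.0118,0.0076,1],[-0.564,0.105,0.116,0.0024,-0.0118,0.0076,1],[-0.564,0.105,0.116,0.0024,-0.0118,0.0076,1]]'
```

```text
[0.454 0.267 0.184] [0.454 0.265 0.125]
[0.48  0.232 0.178] [0.482 0.224 0.12 ]
[0.503 0.195 0.177] [0.507 0.18  0.12 ]
[0.524 0.157 0.181] [0.528 0.135 0.126]
[0.542 0.118 0.19 ] [0.546 0.09  0.137]
[0.557 0.079 0.204] [0.56  0.045 0.154]
clock: 13.5
eef_pos: [0.5093, 0.1811, 0.1752]
tool_rot: [0.58, 0.801, -0.102, 0.111]
ft_force: [0.8, 0.3, -1.6]
grip_width: 0.0339
```

```bash
python3 -m inch '[[-0.564,0.105,0.116,0.0024,-0.0118,0.0076,1],[-0.564,0.105,0.116,0.0024,-0.0118,0.0076,1],[-0.564,0.105,0.116,0.0024,-0.0118,0.0076,1],[-0.564,0.105,0.116,0.0024,-0.0118,0.0076,1],[-0.564,0.105,0.116,0.0024,-0.0118,0.0076,1],[-0.564,0.105,0.116,0.0024,-0.0118,0.0076,1],[-0.564,0.105,0.116,0.0024,-0.0118,0.0076,1],[0,0,0,0,0,0,1]]'
cat >> g.py <<'E'
EH=np.array([.5619,.0197,.1175])
def ins(h,tip=(.0003,-.0013,.0594),ct=.0115):
    xs,ys,n=frame(YAW);R=np.stack([-xs,ys,-n],1)@Rt.from_rotvec([0,ct,0]).as_matrix();return H(R,EH+h*n-R@np.array(tip))
E
python3 - <<'E'
from g import *
st();snap('wrist','w11');snap('scene','s11');snap('top','t11');st()
rows(cur(),ins(.02),1)
rows(cur(),ins(.02),4)
z=load('w11');cv2.imwrite('pics/c13.png',cv2.resize(z['im'][100:310,155:365],None,fx=3.5,fy=2.8,interpolation=cv2.INTER_CUBIC))
print(proj(load('w11'),EH))
cv2.imwrite('pics/c14.png',np.hstack([cv2.resize(load('s11')['im'][150:260,240:350],None,fx=3.5,fy=3.5,interpolation=cv2.INTER_CUBIC),cv2.resize(load('t11')['im'][150:260,285:395],None,fx=3.5,fy=3.5,interpolation=cv2.INTER_CUBIC)]))
E
```

```text
clock: 14.3
eef_pos: [0.551, 0.0903, 0.1955]
tool_rot: [0.629, 0.726, -0.187, 0.206]
ft_force: [0.5, 0.4, -1.5]
grip_width: 0.0334
t 14.3 p [0.551  0.0903 0.1955] F [ 0.5  0.4 -1.5] w 0.0334 j [ 0.44  0.5   0.16  1.43 -0.53  0.35]
t 14.45 p [0.5509 0.0912 0.1962] F [-0.4  0.9 -1.2] w 0.0335 j [ 0.44  0.5   0.16  1.43 -0.53  0.35]
N 1 row [-0.6573, 0.1417, 1.0313, 0.0017, -0.0118, 0.0088] dist [-0.0164  0.0035  0.0258]
N 4 row [-0.1604, 0.0377, 0.26, 0.0004, -0.003, 0.0022] dist [-0.0164  0.0035  0.0258]
[[237.8006447  191.32209161]]
```

View pics/c13.png

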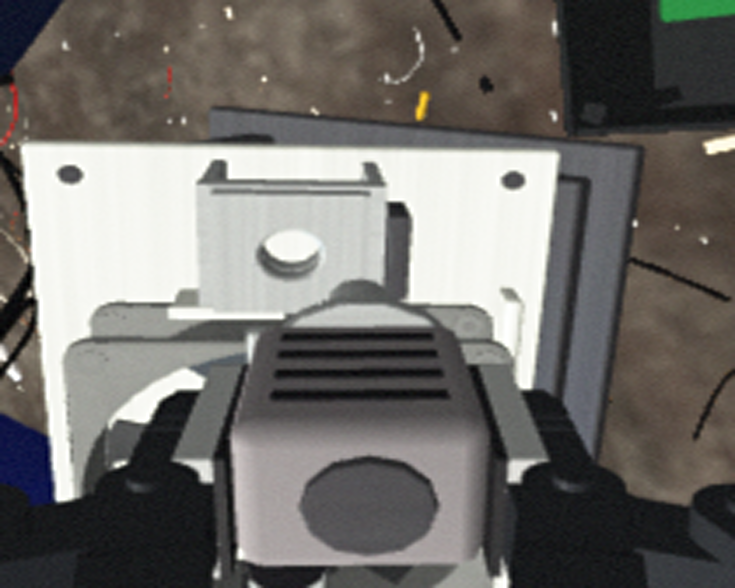

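View pics/c14.png

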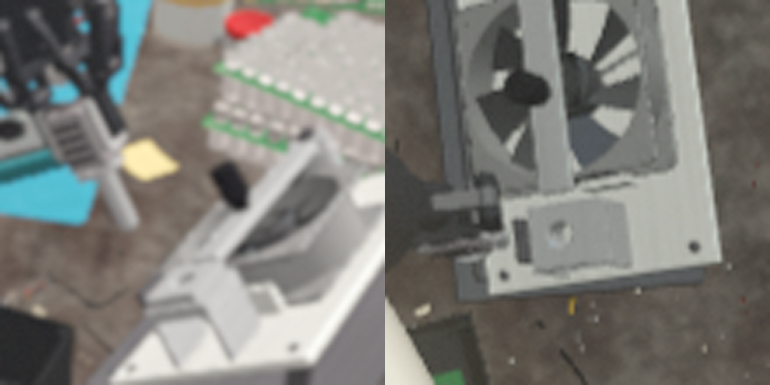

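```bash
python3 -m inch '[[-0.16,0.038,0.26,0.0004,-0.003,0.0022,1],[-0.16,0.038,0.26,0.0004,-0.003,0.0022,1],[-0.16,0.038,0.26,0.0004,-0.003,0.0022,1],[-0.16,0.038,0.26,0.0004,-0.003,0.0022,1],[0,0,0,0,0,0,1],[0,0,0,0,0,0,1],[0,0,0,0,0,0,1],[0,0,0,0,0,0,1]]'
python3 - <<'E'
from g import *
st();snap('wrist','w12')
rows(cur(),ins(.02),1)
rows(cur(),ins(.004),1)
z=load('w12');cv2.imwrite('pics/c13b.png',cv2.resize(z['im'][100:310,155:365],None,fx=3.5,fy=2.8,interpolation=cv2.INTER_CUBIC))
print(proj(load('w12'),EH))
E
```

```text
clock: 15.25
eef_pos: [0.5589, 0.0643, 0.1843]
tool_rot: [0.636, 0.712, -0.196, 0.221]
ft_force: [-0.8, -0.3, -1.0]
grip_width: 0.0336
t 15.25 p [0.5589 0.0643 0.1843] F [-0.8 -0.3 -1. ] w 0.0336 j [ 0.41  0.51  0.13  1.39 -0.57  0.36]
N 1 row [0.0277, -0.029, 0.0378, 0.0007, 0.0003, -0.0004] dist [ 0.0007 -0.0007  0.0009]
N 1 row [0.021, -0.0304, 0.6777, 0.0007, 0.0003, -0.0004] dist [ 0.0005 -0.0008  0.0169]
[[258.81772383 195.15653706]]
```

View pics/c13b.png

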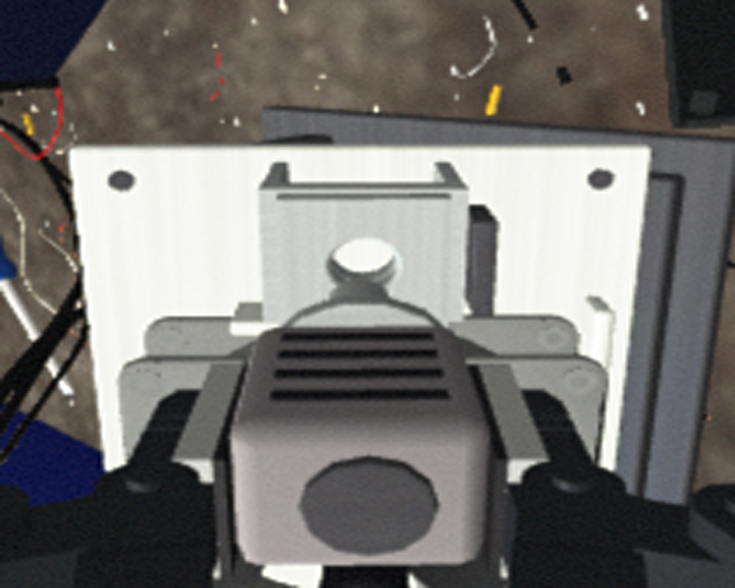

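```bash
python3 -m inch '[[0.04,-0.03,0.2,0,0,0,1],[0,0,0.2,0,0,0,1],[0,0,0.2,0,0,0,1],[0,0,0.2,0,0,0,1],[0,0,0.2,0,0,0,1],[0,0,0,0,0,0,1],[0,0,0,0,0,0,1],[0,0,0,0,0,0,1]]'
python3 - <<'E'
from g import *
st();snap('wrist','w13')
rows(cur(),ins(-.004),1)
z=load('w13');cv2.imwrite('pics/c15.png',cv2.resize(z['im'][100:310,155:365],None,fx=3.5,fy=2.8,interpolation=cv2.INTER_CUBIC))
E
```

```text
clock: 16.1
eef_pos: [0.5596, 0.0508, 0.163]
tool_rot: [0.636, 0.712, -0.196, 0.221]
ft_force: [0.2, -0.4, -0.2]
grip_width: 0.0335
t 16.1 p [0.5596 0.0508 0.163 ] F [ 0.2 -0.4 -0.2] w 0.0335 j [ 0.39  0.51  0.08  1.32 -0.58  0.33]
N 1 row [-0.0178, -0.002, -0.0053, 0.0007, 0.0004, -0.0005] dist [-0.0004 -0.     -0.0001]
```

View pics/c15.png

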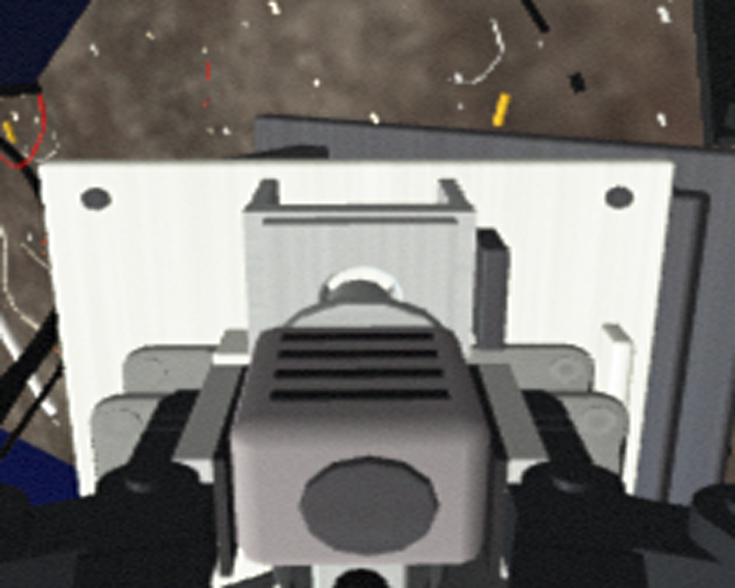

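```bash
python3 -m inch '[[0,0,0.12,0,0,0,1],[0,0,0.12,0,0,0,1],[0,0,0.12,0,0,0,1],[0,0,0.12,0,0,0,1],[0,0,0,0,0,0,1],[0,0,0,0,0,0,1],[0,0,0,0,0,0,1],[0,0,0,0,0,0,1]]'
python3 - <<'E'
from g import *
st();rows(cur(),ins(-.016),1);o=bot.get_obs();print(cur()[:3,:3].T@o['ft_force'])
E
```

```text
clock: 16.95
eef_pos: [0.5604, 0.0441, 0.1531]
tool_rot: [0.636, 0.712, -0.196, 0.221]
ft_force: [-0.1, -0.3, -2.4]
grip_width: 0.0332
t 16.95 p [0.5604 0.0441 0.1531] F [-0.1 -0.3 -2.4] w 0.0332 j [ 0.38  0.52  0.06  1.29 -0.58  0.32]
N 1 row [-0.0234, 0.0007, -0.0099, 0.0006, 0.0004, -0.0005] dist [-0.0006  0.     -0.0002]
[ 1.06845694 -0.19210449  2.1324091 ]
```

```bash
python3 -m inch '[[0,0,0.12,0,0,0,1],[0,0,0.12,0,0,0,1],[0,0,0.12,0,0,0,1],[0,0,0.12,0,0,0,1],[0,0,0,0,0,0,1],[0,0,0,0,0,0,1],[0,0,0,0,0,0,1],[0,0,0,0,0,0,1]]'
python3 - <<'E'
from g import *
st();rows(cur(),ins(-.028),1);o=bot.get_obs();print(cur()[:3,:3].T@o['ft_force'],cur()[:3,:3].T@o['ft_torque'])
E
```

```text
clock: 17.75
eef_pos: [0.5612, 0.0374, 0.1432]
tool_rot: [0.636, 0.712, -0.196, 0.221]
ft_force: [0.8, 0.0, -1.2]
grip_width: 0.0336
t 17.75 p [0.5612 0.0374 0.1432] F [ 0.8  0.  -1.2] w 0.0336 j [ 0.37  0.52  0.04  1.26 -0.58  0.3 ]
N 1 row [-0.0276, 0.0008, -0.01, 0.0006, 0.0004, -0.0004] dist [-0.0007  0.     -0.0002]
[0.62523607 0.82691391 1.06784221] [ 0.03109604  0.69480882 -0.00917502]
```

```bash
python3 -m inch '[[-0.01,0,0.12,0,0,0,1],[0,0,0.12,0,0,0,1],[0,0,0.12,0,0,0,1],[0,0,0.12,0,0,0,1],[0,0,0.1,0,0,0,1],[0,0,0,0,0,0,1],[0,0,0,0,0,0,1],[0,0,0,0,0,0,1]]'
python3 - <<'E'
from g import *
st();rows(cur(),ins(-.046),1);o=bot.get_obs();print(cur()[:3,:3].T@o['ft_force'],cur()[:3,:3].T@o['ft_torque'])
E
```

```text
clock: 18.55
eef_pos: [0.5622, 0.029, 0.1313]
tool_rot: [0.636, 0.712, -0.196, 0.221]
ft_force: [0.3, -0.1, -0.7]
grip_width: 0.0335
t 18.55 p [0.5622 0.029  0.1313] F [ 0.3 -0.1 -0.7] w 0.0335 j [ 0.35  0.53  0.02  1.22 -0.58  0.29]
N 1 row [-0.0245, -0.0011, 0.1282, 0.0006, 0.0004, -0.0005] dist [-0.0006 -0.      0.0032]
[0.29125983 0.31679905 0.60255631] [0.00152177 0.70403954 0.01318656]
```

Free so far; 3 mm left to the shoulder by calculation. Press slowly until the force rises.

```bash
python3 -m inch '[[0,0,0.04,0,0,0,1],[0,0,0.04,0,0,0,1],[0,0,0.04,0,0,0,1],[0,0,0.04,0,0,0,1],[0,0,0.03,0,0,0,1],[0,0,0,0,0,0,1],[0,0,0,0,0,0,1],[0,0,0,0,0,0,1]]'
python3 - <<'E'
from g import *
st();snap('wrist','w14');rows(cur(),ins(-.046),1);o=bot.get_obs();print(cur()[:3,:3].T@o['ft_force'],cur()[:3,:3].T@o['ft_torque'])
E
```

```text
clock: 19.35
eef_pos: [0.5624, 0.0267, 0.128]
tool_rot: [0.636, 0.713, -0.196, 0.221]
ft_force: [-4.2, 4.1, 6.3]
grip_width: 0.0334
t 19.35 p [0.5624 0.0267 0.128 ] F [-4.2  4.1  6.3] w 0.0334 j [ 0.35  0.53  0.01  1.21 -0.58  0.28]
N 1 row [-0.0264, 0.0013, -0.0332, 0.0007, 0.0003, -0.0003] dist [-0.0007  0.     -0.0008]
[-0.15281556 -2.97904624 -7.16027373] [ 0.71295902  0.68417971 -0.03504538]
```

View pics/w14.png

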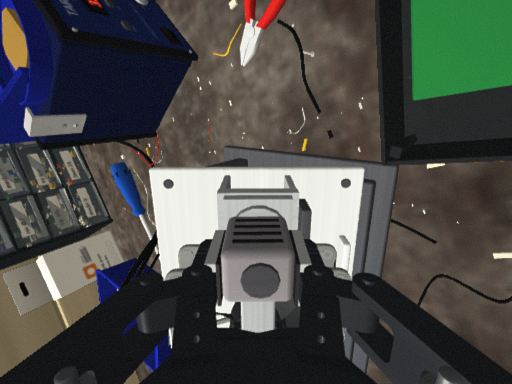

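```bash
python3 -m inch '[[0,0,0.05,0,0,0,1],[0,0,0.05,0,0,0,1],[0,0,0.03,0,0,0,1],[0,0,0,0,0,0,1],[0,0,0,0,0,0,1],[0,0,0,0,0,0,1],[0,0,0,0,0,0,1],[0,0,0,0,0,0,1]]'
python3 - <<'E'
from g import *
st();rows(cur(),ins(-.046),1);o=bot.get_obs();print(cur()[:3,:3].T@o['ft_force'],cur()[:3,:3].T@o['ft_torque'])
snap('wrist','w15');z=load('w15');cv2.imwrite('pics/c16.png',cv2.resize(z['im'][160:320,180:340],None,fx=3.7,fy=3.7,interpolation=cv2.INTER_CUBIC))
E
```

```text
clock: 20.2
eef_pos: [0.5625, 0.0265, 0.1277]
tool_rot: [0.636, 0.713, -0.195, 0.222]
ft_force: [-10.4, 11.9, 19.0]
grip_width: 0.0332
t 20.2 p [0.5625 0.0265 0.1277] F [-10.4  11.9  19. ] w 0.0332 j [ 0.35  0.53  0.01  1.2  -0.58  0.28]
N 1 row [-0.0224, -0.0024, -0.0476, 0.0015, -0.0002, -0.0001] dist [-0.0006 -0.0001 -0.0012]
[  0.0405343   -8.85127139 -23.09883941] [2.07740855 0.57366606 0.05459024]
```

View pics/c16.png

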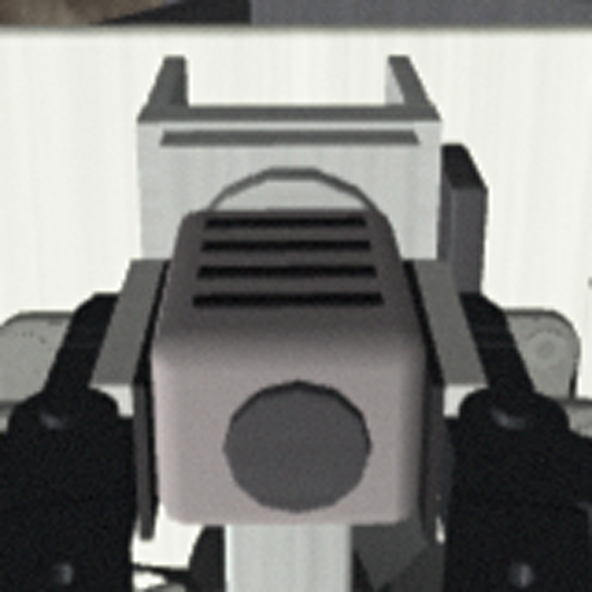

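```bash
python3 -m inch '[[0,-0.04,-0.05,0,0,0,1],[0,-0.02,-0.05,0,0,0,1],[0,0,0,0,0,0,1],[0,0,0,0,0,0,0],[0,0,0,0,0,0,-0.4],[0,0,0,0,0,0,-0.7],[0,0,0,0,0,0,-1],[0,0,0,0,0,0,-1]]'
python3 - <<'E'
from g import *
st();o=bot.get_obs();print(cur()[:3,:3].T@o['ft_force'])
snap('wrist','w16');z=load('w16');cv2.imwrite('pics/c17.png',cv2.resize(z['im'][160:320,180:340],None,fx=3.7,fy=3.7,interpolation=cv2.INTER_CUBIC))
E
```

```text
clock: 21.05
eef_pos: [0.5607, 0.0253, 0.1263]
tool_rot: [0.636, 0.712, -0.197, 0.221]
ft_force: [-0.4, -0.2, 0.1]
grip_width: 0.0853
t 21.05 p [0.5607 0.0253 0.1263] F [-0.4 -0.2  0.1] w 0.0853 j [ 0.35  0.53  0.    1.2  -0.58  0.28]
[-0.18963593 -0.38645289 -0.00275111]
```

View pics/c17.png

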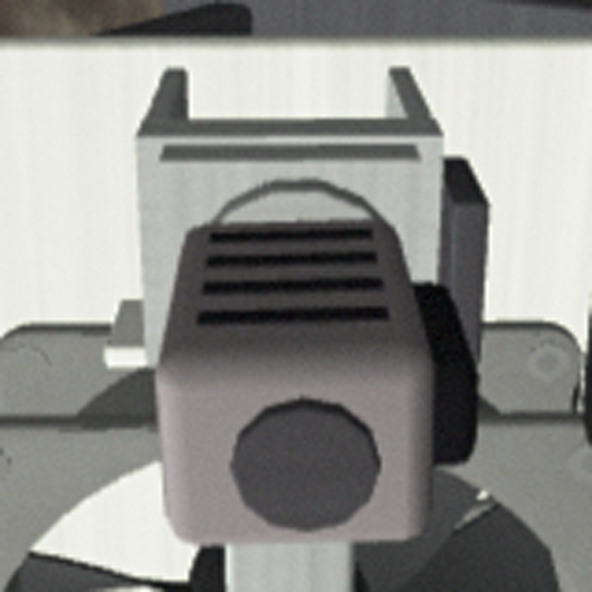

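```bash
python3 -m inch '[[0,0,-0.2,0,0,0,-1],[0,0,-0.5,0,0,0,-1],[0,0,-0.8,0,0,0,-1],[0,0,-0.9,0,0,0,-1],[0,0,-0.9,0,0,0,-1],[0,0,-0.6,0,0,0,-1],[0,0,0,0,0,0,-1],[0,0,0,0,0,0,-1]]'
python3 - <<'E'
from g import *
st();snap('wrist','w17');snap('scene','s17');snap('top','t17')
z=load('w17');cv2.imwrite('pics/c18.png',cv2.resize(z['im'][90:250,160:350],None,fx=4,fy=3.7,interpolation=cv2.INTER_CUBIC))
cv2.imwrite('pics/c19.png',np.hstack([cv2.resize(load('s17')['im'][180:290,250:360],None,fx=3.6,fy=3.6,interpolation=cv2.INTER_CUBIC),cv2.resize(load('s17')['im'][180:290,110:220],None,fx=3.6,fy=3.6,interpolation=cv2.INTER_CUBIC)]))
xs,ys,n=frame(YAW);P=cloud(z)
E
```

```text
clock: 21.9
eef_pos: [0.5546, 0.0806, 0.2071]
tool_rot: [0.636, 0.712, -0.196, 0.221]
ft_force: [0.3, 0.3, 0.0]
grip_width: 0.0854
t 21.9 p [0.5546 0.0806 0.2071] F [0.3 0.3 0. ] w 0.0854 j [ 0.44  0.5   0.18  1.46 -0.57  0.39]
```

View pics/c18.png

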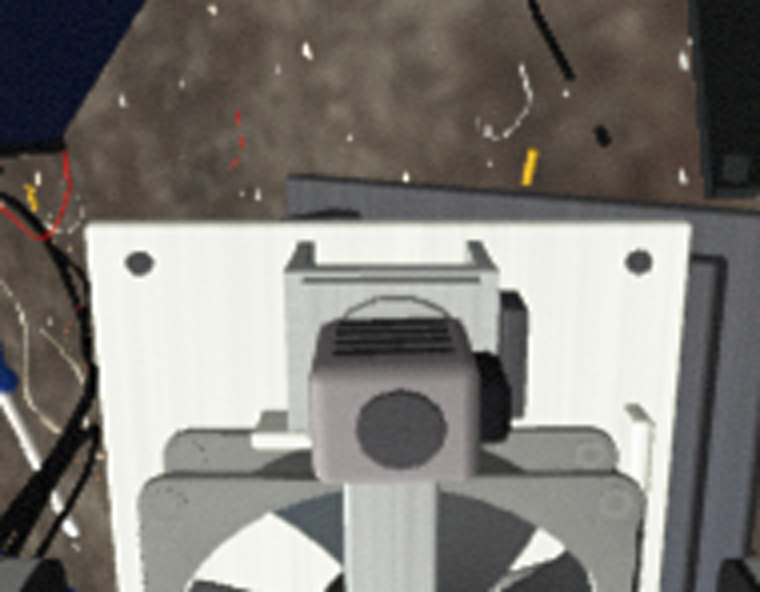

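View pics/c19.png

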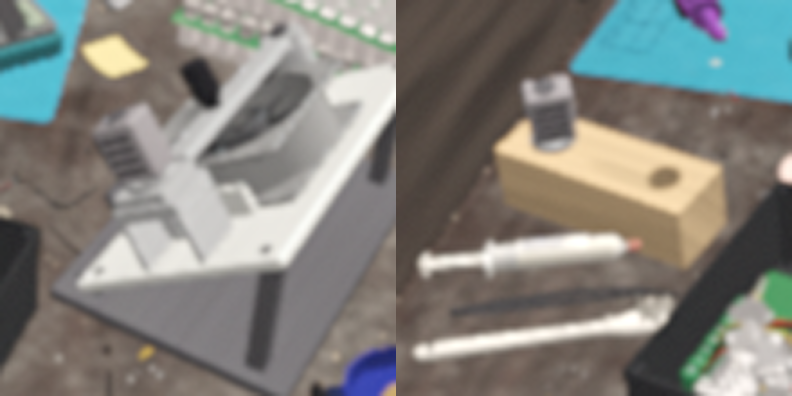

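Run:
```python
from g import *
xs,ys,n=frame(YAW);z=load('w17');P=cloud(z)
# crop scale 4 x 3.7 origin (160,90)
f=lambda u,v:(int(160+u/4),int(90+v/3.7))
def reg(u0,v0,u1,v1):
    a=f(u0,v0);b=f(u1,v1);return P[a[1]:b[1],a[0]:b[0]].reshape(-1,3)
for nm,r in dict(disc=(370,400,435,460),top_l=(322,400,352,470),top_r=(448,400,468,470),bar=(360,495,425,560),eyeplate=(300,320,330,370),shoulder=(370,303,420,312)).items():
    q=(reg(*r)-EH)@n;print(nm,np.round(np.percentile(q,[20,50,80])*1000,1),len(q))
q=reg(318,395,470,470);nn,c,s,k=pfit(q,.002);print('block top normal vs n deg',np.degrees(np.arccos(nn@n)),s,k)
d=hitplane(z,160+401/4,90+429/3.7,n,EH@n+.050);print('disc centre in face coords mm',np.round([(d-EH)@a*1000 for a in(xs,ys,n)],1))
```

```text
disc [50.6 51.1 51.6] 256
top_l [48.5 49.1 49.6] 152
top_r [48.4 48.9 49.5] 95
bar [-0.3  0.1  0.6] 288
eyeplate [-0.4  0.8 33.2] 98
shoulder [5.2 6.  6.5] 39
block top normal vs n deg 2.138310416039198 0.001065749781391096 737
disc centre in face coords mm [-1.4 -0.9 50. ]
```

Run:
```python
from g import *
bot.job_done();st()
```

```text
the job is handed in; nothing more can be done
the job is handed in; nothing more can be done
```

The bar is closed against its stop, and the quick-release pin is locked through the eye and the lug. I handed the job in at about 22 s.

- **Bar:** I swung it down by its knob with the fingers caged round it. At the stop the arm stopped moving while the force doubled from about 7 to 14 N, and the camera saw straight through both holes.
- **Pin:** I took the one with the black thumb button and squeezed the button in. It slid through both holes with almost no force, then met a hard stop at the calculated depth, where I pressed to about 25 N. After I let go, the button was out again.
- **Final checks:** The shoulder's top is 6.0 mm and the block's top 49.0 mm above the bar, both as they should be with the shoulder flat on the bar. The plain pin is still in the holder, and the open gripper stood clear with no force on it.
- **What disagreed or was not seen:**
  - The grip read 33.4 mm instead of the expected 36 mm.
  - At the grasp the fingers pushed down on something with about 7 N.
  - The depth camera put the seated block's top about 2° off square to the face. The fit was noisy and included the raised disc.
  - The ball sits under the plate, out of view, so I take it as locked only from the button being out.

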